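# Hold the push block flush on the tilted sanding bed

### The job

I want to sand the underside of the longer of the two wooden push blocks on the bench sander. First swing the sander's aluminium dust hood up gently until it rests fully on its stop, then pick up the longer push block by its upright rib and set it on the middle of the tilted sanding bed, whole underside flush against the bed with its rib running up and down the slope, and finish while still gripping it there with a light, steady push so that I can start the belt. Leave the shorter block and everything else on the bench where they are.

Things in the scene. Friction and masses are not known exactly. Their poses are not given: they have to be found in the camera images.
- hood (a joint): the sander's dust hood, an aluminium sheet cover 200 mm wide (across the machine) over the sanding bed, turning about a level hinge along its far edge. 0 rad = closed (sheet slopes 0.175 rad down from the hinge towards the front), grows as it swings up and back; 1.66 rad = on its stop (sheet nearly upright, 0.085 rad short of vertical, its pull bar on top). A stiff hinge: it stays where it is left; moving the bar takes up to 6 N. It starts 0 to 0.25 rad open
- hood_hinge (a point): middle of the hood's hinge line, fixed on the sander 145 mm above the bench and 100 mm behind the sander's centre. Its axes are the sander's: x points from the front of the sander to its rear (hinge side), y along the hinge line, z up
- hood_bar (a point): middle of the hood's pull bar: a round steel bar 12 mm thick parallel to the hinge, 195 mm from the hinge line in the plane of the sheet. It stands beyond the sheet's front edge on two side rods, with 132 mm free length between these and a 39 mm clear gap between the bar and the sheet's edge, so that it can be gripped across or hooked from above; it may turn in the grip. Carried round with the hood
- bed_face (a point): centre of the sander's flat sanding surface, 120 mm along the slope by 144 mm across, a brown abrasive on a steel bed under the hood. x points up the slope (towards the sander's rear), y across, z straight out of the surface. It faces up and towards the front of the sander, locked at a slope of 0.2 to 0.5 rad from level that differs each time; its centre is about 90 mm above the bench
- bed: the sanding bed that carries that surface. Origin on its tilting axis, 16 mm under the surface's centre; same axes as bed_face
- block: the longer push block: pale wooden base 90 mm (x) by 60 mm (y) by 16 mm high, with an upright rib of darker wood 70 mm long (x), 22 mm thick (y), from 16 mm to 62 mm above the underside, in the middle. Origin at the centre of its flat underside, z up through the rib. 0.09 to 0.18 kg. Stands upright on the bench
- block_mid (a point): centre of the longer push block, 31 mm above its underside, in the rib; x along the rib, y across it (the gripping direction), z up
- shortblock: the shorter push block, to be left alone: same shape but its base is only 58 x 60 mm and its rib 50 mm long. Origin at the centre of its underside
- screwdriver: a screwdriver, 180 mm, lying on the bench, to be left alone; origin at its underside
- offcut: a flat dark hardwood offcut 70 x 110 x 22 mm, to be left alone; origin at its underside
- tape: a roll of tape lying flat, 90 mm across, 24 mm high, to be left alone; origin at its underside
- glue: a white glue bottle, 54 mm across, 150 mm high, to be left alone; origin at its underside
- wrench: a steel wrench, 140 mm, lying flat, to be left alone; origin at its underside
- mug: a white mug, 76 mm across, 90 mm high, to be left alone; origin at its underside
- tin: a low steel tin, 70 mm across, 70 mm high, to be left alone; origin at its underside

How it is judged:
By the outcome, as a careful person would: the job done as asked, in the order asked, and still so for the second after the job is handed in, while the arm keeps its last pose, push and grip.
It also fails if it takes over 72 s, if anything falls off the work surface, if the arm or the gripper's body presses on something with over 40 N, if the wrist force passes 120 N, or if a joint passes its speed limit or range.

### The arm

A 6-joint arm with a two-finger parallel gripper is mounted at the origin on the work surface. World frame = base frame: x ahead of the robot, y to its left, z up, the work surface at z = 0. Lengths are in m, angles in degrees, forces in N, time in s.
With the tool pointing down it reaches from about 0.25 to 0.725 m from the base axis. Payload 9.7 kg.
Tool frame: the origin (TCP) lies at the very end of the fingers, on their centre line; the grasp point (between the pads) lies 19 mm behind it; x points along the fingers, z is the direction in which the jaws open and shut, and the axes are right-handed (so a half turn about x gives the same grasp; the last joint's range is limited). The gripper opens to 85 mm and grips with 20 to 120 N. Pads are 22 mm wide; open, the fingers measure 114 mm over their backs; the gripper's body (76 mm by 85 mm) begins 54 mm behind the grasp point. The pads swing forward as they close: fully open they stand 13 mm farther back than shut.
Start: joints at [-76.891, 4.979, 10.078, 95.1, 0, 90], TCP at [0.125, -0.536, 0.231] pointing down, gripper open.
Joint ranges: [-179.16, 179.16], [-48.56, 103.87], [-65.8, 70.77], [-126.05, 130.52], [-82.76, 87.17], [-180, 180]. Speed limits (degrees/s): [127.2, 127.2, 147.25, 180, 180, 180].

### API

Orientations are given as [roll, pitch, yaw] about the fixed x, y, z axes, in that order (R = Rz(yaw) Ry(pitch) Rx(roll)).
In Python, from workcell import sensors, vision, job_done gives the robot as it stands.
- The arm moves only by the tool carry_out, never from a script. Its argument "increments" is a list of rows, each a list of 7 numbers: the turn, a rotation vector about the tool's x, y, z in degrees, then the shift along the tool's x, y, z in mm, then the opening in per cent of the stroke, from 0 (shut) to 100 (fully open). A call has 1 to 12 rows; each row shifts and turns the commanded pose from where the row before left it, along the tool's axes as they then stand; what a row does not reach is not made up. A row lasts 1/8 s, in which the tool goes at most 62.5 mm and 10.7 degrees, less where a joint would pass 70% of its speed; a pose out of reach is approached as far as the arm can. A call is refused whole if a number of a shift passes 62.5 or a number of a turn 10.7, either way. A call with a gripper value outside its range is refused whole. The fingers move at their own pace and stop on an object; "squeeze" is the grip in N (left out, the last holds). Time passes only in rows, so rows that do not move let the fingers close. It gives the time, the measured TCP pose, the force and the opening at its end, in the units of the state.
- sensors.get_obs(): the state, without advancing time (a new reading comes with each control period).
- vision.camera(name): name is "side" or "top" or "wrist"; returns the picture (420x560x3 uint8, red, green, blue); there is no depth.
- vision.calibration(name): a dict with "camera_matrix" (3x3 intrinsics, pixels), "extrinsics" (4x4, takes a point from world to camera coordinates); the wrist camera has in their place "mount" (4x4, takes a point from camera to tool coordinates, whose origin is the TCP and whose axes are the tool frame's). Camera axes: x right, y up, looking along -z (the intrinsics and any distortion apply to the point x, -y, -z); pixel columns grow to the right and rows downward; lengths in m; the calibration is good to about 2 mm. A picture is of the moment at which its call begins: read the wrist's pose just before it. calibration takes no time and is no camera call.
- job_done(): hands the job in, once; it reports no verdict.
The state is a dict: "time": time; "q": joint angles; "qd": joint speeds; "joint_efforts": joint torques, N m; "ee_pos": TCP position; "tcp_rot": TCP orientation; "wrist_force": force on the tool from outside, world axes, zero at the start; "torque": the same for the moment, N m; "opening": finger opening in m.
Only numpy, scipy, OpenCV 4.12 (cv2) and the standard library are available. Lean on these libraries where they do the work, as an engineer would, in place of code of your own. Each camera call takes 0.05 s, during which the arm holds its last target.

## Working session

There is one attempt and no reset: what is moved stays moved. The work goes in short steps, Python scripts to look and compute and a tool call to move; the robot and the scene stay as the last step left them, time stands still between calls to the robot, and variables do not carry over. Pictures are saved under pics/ and viewed, and the job is handed in when it is done.

Besides the shell and the picture viewer there is one more tool, called as name(argument=value, ...) on one line, values as JSON. carry_out: Moves the arm, as the interface text tells. Its arguments: {"type":"object","properties":{"increments":{"type":"array"},"squeeze":{"type":"number"}},"required":["increments"]}

```bash
ls; mkdir -p pics; python3 - <<'E'
from workcell import sensors, vision
import cv2
o=sensors.get_obs()
for k,v in o.items(): print(k,v)
for n in ["side","top","wrist"]:
    im=vision.camera(n); cv2.imwrite(f"pics/{n}0.png",im[:,:,::-1])
    c=vision.calibration(n)
    for k,v in c.items(): print(n,k,v)
E
```

```text
pics
time 0.0
q [-7.68900596e+01  5.01023790e+00  1.00343775e+01  9.50998771e+01
  2.26265495e-04  9.00002988e+01]
qd [-0.06944104  0.10872825  0.0591594  -0.08418971  0.0769696   0.05553778]
joint_efforts [ 9.82831298e-04 -5.20386314e+01  4.64804113e+01  1.60882669e-02
  1.34305305e-04  1.10084767e-05]
ee_pos [ 0.12469933 -0.53543764  0.23059066]
tcp_rot [179.82912856  89.92426213 102.93876996]
wrist_force [-0.51444791 -0.07699733  0.43182038]
torque [ 0.0482537  -0.00995361  0.01845814]
opening 0.08534859586870482
side camera_matrix [[383.93795671   0.         279.23496635]
 [  0.         383.93795671 204.64651648]
 [  0.           0.           1.        ]]
side extrinsics [[-0.83736901 -0.54636092  0.01740371  0.46886336]
 [ 0.31597845 -0.45780725  0.8310055  -0.25762291]
 [-0.44606138  0.70135745  0.55599188 -0.76800116]
 [ 0.          0.          0.          1.        ]]
top camera_matrix [[492.50730942   0.         280.07202576]
 [  0.         492.50730942 213.32621548]
 [  0.           0.           1.        ]]
top extrinsics [[ 2.36909722e-02 -9.99719303e-01 -2.31972774e-04  4.83875424e-02]
 [ 9.95987691e-01  2.35825107e-02  8.63271940e-02 -5.70283896e-01]
 [-8.62974917e-02 -2.27621718e-03  9.96266813e-01 -1.44092767e+00]
 [ 0.00000000e+00  0.00000000e+00  0.00000000e+00  1.00000000e+00]]
wrist camera_matrix [[347.15327873   0.         280.70683014]
 [  0.         347.15327873 208.51276655]
 [  0.           0.           1.        ]]
wrist mount [[ 2.88709890e-04  2.84168395e-01 -9.58774342e-01 -1.42324748e-01]
 [ 1.09945678e-03  9.58773713e-01  2.84168540e-01  7.18448402e-02]
 [ 9.99999354e-01 -1.13617322e-03 -3.56234147e-05  4.85568077e-04]
 [ 0.00000000e+00  0.00000000e+00  0.00000000e+00  1.00000000e+00]]
```

View pics/side0.png

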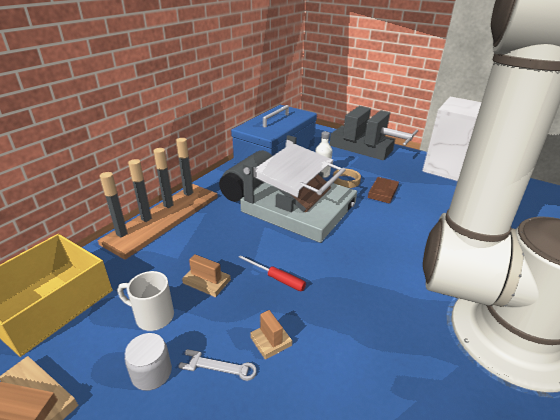

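View pics/top0.png

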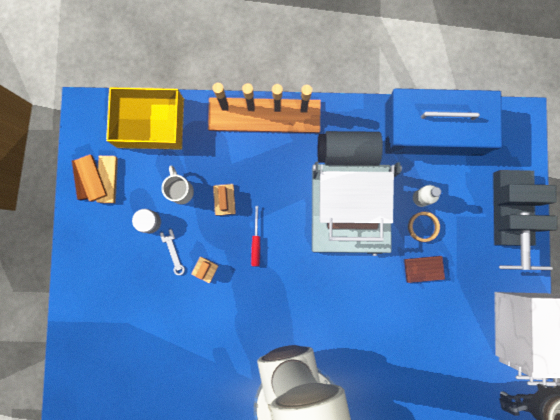

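View pics/wrist0.png

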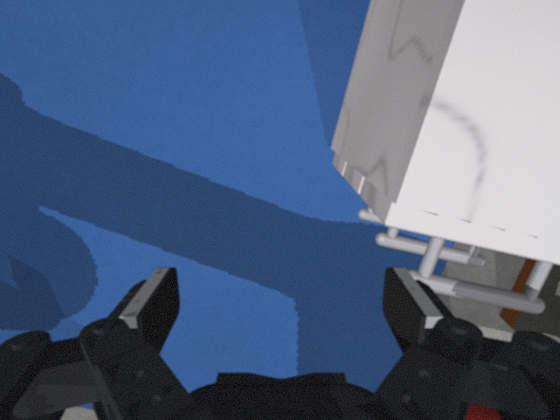

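```bash
cat > h.py <<'E'
import numpy as np, cv2
from workcell import sensors, vision
from scipy.spatial.transform import Rotation as R
def tcp(o=None):
    o=o or sensors.get_obs()
    T=np.eye(4); T[:3,:3]=R.from_euler('xyz',o['tcp_rot'],degrees=True).as_matrix(); T[:3,3]=o['ee_pos']; return T
def cam(n,T=None):
    c=vision.calibration(n); K=c['camera_matrix']
    if n=='wrist': E=np.linalg.inv((tcp() if T is None else T)@c['mount'])
    else: E=c['extrinsics']
    return K,E
def proj(K,E,P):
    P=np.atleast_2d(P); q=P@E[:3,:3].T+E[:3,3]; q=q*[1,-1,-1]
    uv=q@K.T; return uv[:,:2]/uv[:,2:]
def ray(K,E,uv):
    d=np.linalg.inv(K)@[uv[0],uv[1],1.]; d=d*[1,-1,-1]
    Rm=E[:3,:3]; return -Rm.T@E[:3,3], Rm.T@d/np.linalg.norm(d)
def onz(K,E,uv,z):
    o,d=ray(K,E,uv); return o+d*(z-o[2])/d[2]
def tri(rs):
    A=np.zeros((3,3));b=np.zeros(3)
    for o,d in rs:
        M=np.eye(3)-np.outer(d,d);A+=M;b+=M@o
    p=np.linalg.solve(A,b)
    return p,[np.linalg.norm((np.eye(3)-np.outer(d,d))@(p-o)) for o,d in rs]
def rr(n,uv,T=None): return ray(*cam(n,T),uv)
E
python3 - <<'E'
import cv2,numpy as np
im=cv2.imread('pics/top0.png')
a=cv2.resize(im[140:290,180:280],None,fx=4,fy=4,interpolation=cv2.INTER_CUBIC)
b=cv2.resize(im[125:265,300:410],None,fx=4,fy=4,interpolation=cv2.INTER_CUBIC)
b=cv2.copyMakeBorder(b,0,40,0,0,cv2.BORDER_CONSTANT)
cv2.imwrite('pics/t_zoom.png',np.hstack([a[:600],b[:600]])[:, :800])
s=cv2.imread('pics/side0.png')
cv2.imwrite('pics/s_zoom.png',cv2.resize(s[125:245,210:370],None,fx=5,fy=5,interpolation=cv2.INTER_CUBIC))
cv2.imwrite('pics/s_zoom2.png',cv2.resize(s[240:370,170:320],None,fx=4.5,fy=4.5,interpolation=cv2.INTER_CUBIC))
E
```

```text
(no output)
```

View pics/t_zoom.png

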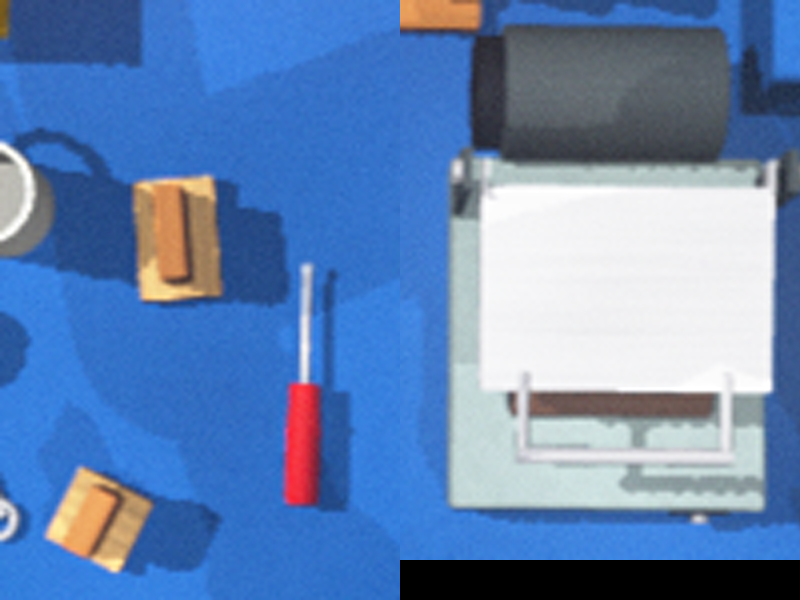

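View pics/s_zoom.png

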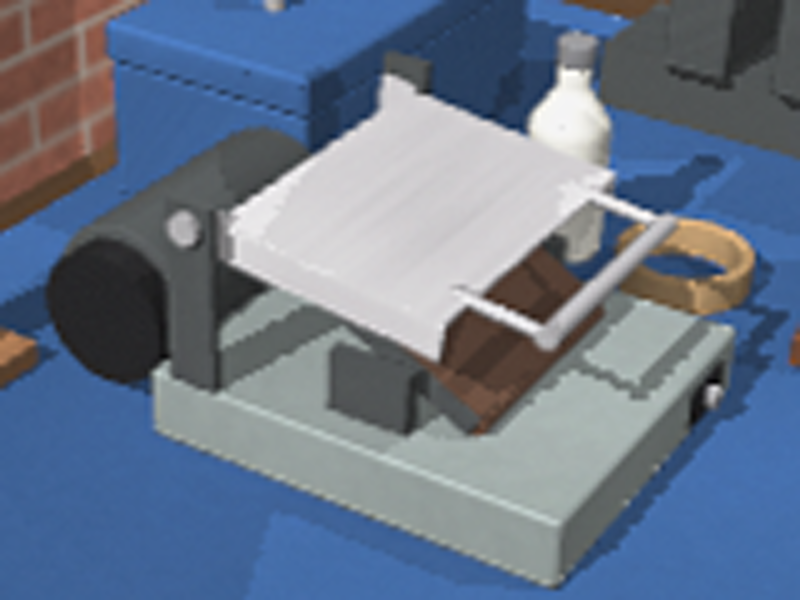

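View pics/s_zoom2.png

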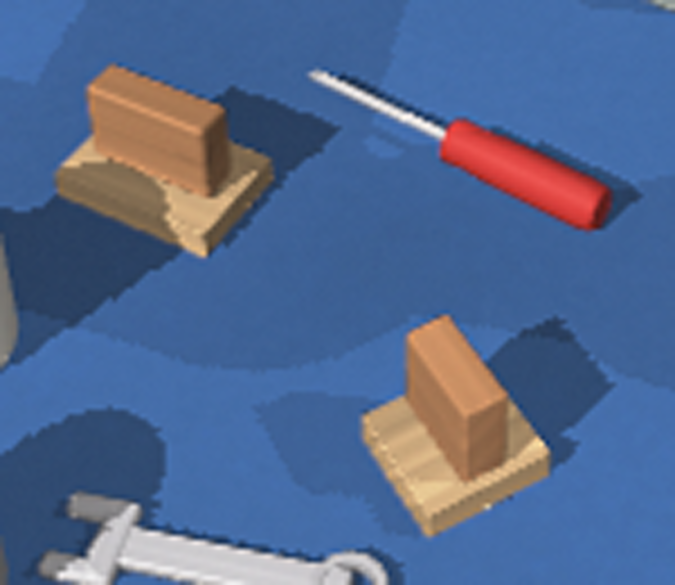

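```bash
cat > a.py <<'E'
from h import *
def t(x,y): return rr('top',(300+(x-400)/4,125+y/4))
def s(x,y): return rr('side',(210+x/5,125+y/5))
for n,a,b in [('barL',t(518,456),s(547,340)),('barR',t(733,455),s(668,224)),
 ('sheetL front',t(482,390),s(437,360)),('sheetR front',t(772,391),s(612,175)),
 ('baseFL top',t(450,507),s(560,522)),('baseFR top',t(764,508),s(733,328)),
 ('sheetLrear',t(481,187),s(235,232)),('sheetRrear',t(774,187),s(393,83))]:
    p,r=tri([a,b]); print(n,p.round(4),np.round(r,4))
K,E=cam('top')
for n,z,pts in [('blkbase',.016,[(135,183),(213,176),(220,296),(142,301)]),('rib',.062,[(156,184),(182,182),(188,278),(162,281)])]:
    P=np.array([onz(K,E,(180+x/4,140+y/4),z) for x,y in pts])
    print(n,P.mean(0).round(4)); 
    for i in range(4): print(P[i].round(4),np.linalg.norm(P[i]-P[i-1]).round(4))
E
python3 a.py
```

```text
barL [ 0.492  -0.0777  0.1159] [0.0009 0.0009]
barR [ 0.4955 -0.2274  0.1149] [0.0017 0.0017]
sheetL front [ 0.5397 -0.0526  0.0995] [0.0005 0.0005]
sheetR front [ 0.5418 -0.252   0.1217] [0.0001 0.0001]
baseFL top [ 0.4561 -0.036   0.0413] [0.0011 0.0011]
baseFR top [ 0.4611 -0.2658  0.0384] [0.0008 0.0008]
sheetLrear [ 0.673  -0.0499  0.1345] [0.0055 0.0055]
sheetRrear [ 0.6844 -0.2457  0.1443] [0.0041 0.0041]
blkbase [0.6068 0.23   0.016 ]
[0.6482 0.2633 0.016 ] 0.0893
[0.6549 0.2048 0.016 ] 0.0589
[0.5645 0.1967 0.016 ] 0.0908
[0.5594 0.2549 0.016 ] 0.0584
rib [0.6072 0.2288 0.062 ]
[0.6414 0.2416 0.062 ] 0.0711
[0.6433 0.2227 0.062 ] 0.019
[0.5732 0.216  0.062 ] 0.0704
[0.5706 0.2348 0.062 ] 0.019
```

carry_out(increments=[[-9.8, 0, 0, 0, 0, 0, 45], [-9.8, 0, 0, 0, 0, 0, 45], [-9.8, 0, 0, 0, 0, 0, 45], [-9.8, 0, 0, 0, 0, 0, 45], [-9.8, 0, 0, 0, 0, 0, 45], [-9.8, 0, 0, 0, 0, 0, 45], [-9.8, 0, 0, 0, 0, 0, 45], [-9.8, 0, 0, 0, 0, 0, 45], [0, 0, 0, 0, 0, 0, 45]], squeeze=30)

```text
time: 1.27
ee_pos: [0.1247, -0.5356, 0.231]
tcp_rot: [102.5, 90.0, 104.0]
wrist_force: [-0.8, 0.7, -0.1]
opening: 0.0384
```

carry_out(increments=[[0, 0, 0, 0, 31.2, 31.4, 45], [0, 0, 0, 0, 31.2, 31.4, 45], [0, 0, 0, 0, 31.2, 31.4, 45], [0, 0, 0, 0, 31.2, 31.4, 45], [0, 0, 0, 0, 31.2, 31.4, 45], [0, 0, 0, 0, 31.2, 31.4, 45], [0, 0, 0, 0, 31.2, 31.4, 45], [0, 0, 0, 0, 31.2, 31.4, 45], [0, 0, 0, 0, 31.2, 31.4, 45], [0, 0, 0, 0, 31.2, 31.4, 45], [0, 0, 0, 0, 31.2, 31.4, 45], [0, 0, 0, 0, 31.2, 31.4, 45]])

```text
time: 2.78
ee_pos: [0.4924, -0.1502, 0.2313]
tcp_rot: [-55.1, 90.0, -53.9]
wrist_force: [0.5, -0.5, 0.0]
opening: 0.0386
```

```bash
python3 - <<'E'
from h import *
o=sensors.get_obs(); print(o['time'],o['ee_pos'],o['tcp_rot'],o['q'].round(1) if hasattr(o['q'],'round') else o['q'],o['opening'],o['wrist_force'])
T=tcp(o)
im=vision.camera('wrist'); cv2.imwrite('pics/w1.png',im[:,:,::-1]); np.save('w1.npy',T)
K,E=cam('wrist',T)
print(proj(K,E,[[.492,-.0777,.1159],[.4955,-.2274,.1149]]))
E
```

```text
2.775 [ 0.49240519 -0.15023579  0.23126329] [-55.13382268  89.99258262 -53.8902017 ] [-17.    0.1   5.1  94.9  -0.   71.8] 0.03857101407874904 [ 0.47349453 -0.49080799  0.02746618]
[[282.84462071 104.54168714]
 [282.62481141 291.37419764]]
```

View pics/w1.png

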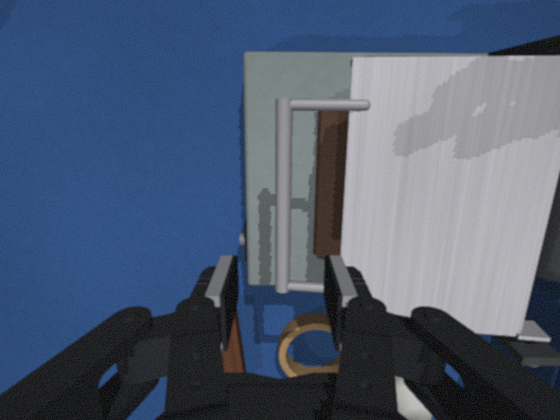

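carry_out(increments=[[0, 0, 0, 14, -2, 2, 45], [0, 0, 0, 14, 0, 0, 45], [0, 0, 0, 14, 0, 0, 45], [0, 0, 0, 14, 0, 0, 45], [0, 0, 0, 14, 0, 0, 45], [0, 0, 0, 14, 0, 0, 45], [0, 0, 0, 14, 0, 0, 45], [0, 0, 0, 14, 0, 0, 45], [0, 0, 0, 14, 0, 0, 45], [0, 0, 0, 10, 0, 0, 45], [0, 0, 0, 0, 0, 0, 45]])

```text
time: 4.2
ee_pos: [0.4932, -0.1533, 0.0944]
tcp_rot: [159.5, 89.9, 161.0]
wrist_force: [0.0, -0.6, 0.6]
opening: 0.0382
```

```bash
python3 - <<'E'
from h import *
for n in ['side','wrist']:
    im=vision.camera(n)
    if n=='side': im=cv2.resize(im[110:250,200:380],None,fx=4,fy=4)
    cv2.imwrite(f'pics/{n}2.png',im[:,:,::-1])
E
```

```text
(no output)
```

View pics/side2.png

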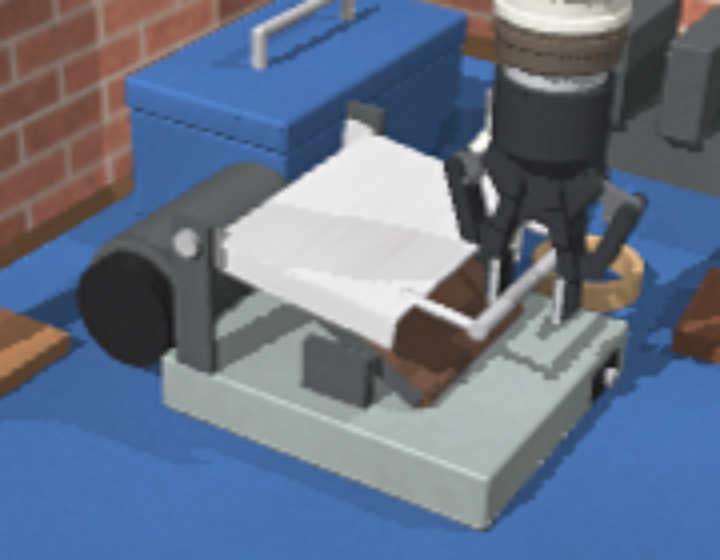

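View pics/wrist2.png

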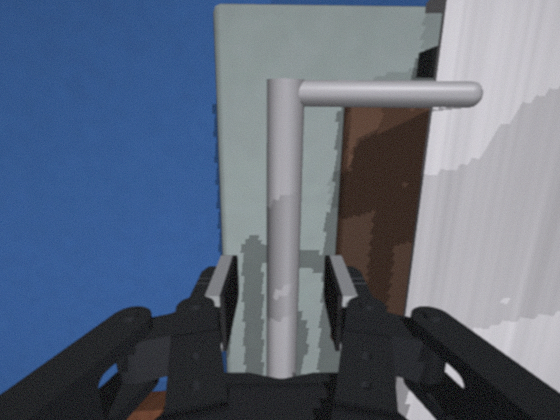

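The side and wrist views show the fingers straddling the bar: bar at column ~284, fingers at ~232 and ~330. I'll close gently.

carry_out(increments=[[0, 0, 0, 0, 0, 0, 0], [0, 0, 0, 0, 0, 0, 0], [0, 0, 0, 0, 0, 0, 0], [0, 0, 0, 0, 0, 0, 0], [0, 0, 0, 0, 0, 0, 0], [0, 0, 0, 0, 0, 0, 0]], squeeze=30)

```text
time: 5.05
ee_pos: [0.494, -0.1535, 0.0955]
tcp_rot: [-10.9, 89.9, -9.4]
wrist_force: [5.9, 0.2, 1.5]
opening: 0.0111
```

```bash
python3 - <<'E'
from h import *
o=sensors.get_obs(); T=tcp(o); print(T.round(4),o['wrist_force'],o['torque'],o['q'])
im=vision.camera('wrist'); cv2.imwrite('pics/w3.png',im[:,:,::-1])
E
```

```text
[[ 1.000e-03 -2.630e-02  9.997e-01  4.940e-01]
 [-2.000e-04  9.997e-01  2.630e-02 -1.535e-01]
 [-1.000e+00 -2.000e-04  1.000e-03  9.550e-02]
 [ 0.000e+00  0.000e+00  0.000e+00  1.000e+00]] [5.90896692 0.21725288 1.45437017] [-0.06359304 -0.96423167 -0.11409018] [-1.72654733e+01 -3.01196254e-02 -1.01107905e+01  7.98609558e+01
  8.11130793e-03  7.12261927e+01]
```

View pics/w3.png

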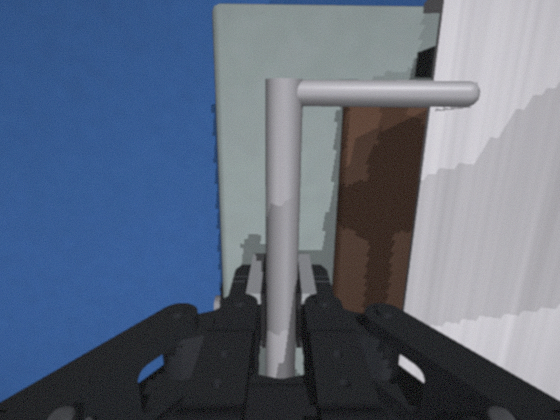

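```bash
cat > arc.py <<'E'
import numpy as np
def rows(phi0,phi1,n,t0,t1):
    ph=np.radians(np.linspace(phi0,phi1,n+1)); ta=np.radians(np.linspace(t0,t1,n+1))
    G=195*np.c_[-np.cos(ph),np.sin(ph)]
    T=G+19*np.c_[np.sin(ta),-np.cos(ta)]
    for i in range(n):
        d=T[i+1]-T[i]; s,c=np.sin(ta[i]),np.cos(ta[i])
        print(i,round(-np.degrees(ta[i+1]-ta[i]),2),'x',round(d@[s,-c],1),'z',round(d@[c,s],1))
rows(-8.8,81.2,24,0,36)
E
python3 arc.py
```

```text
0 -1.5 x -12.7 z -1.0
1 -1.5 x -12.8 z 0.1
2 -1.5 x -12.7 z 1.3
3 -1.5 x -12.6 z 2.5
4 -1.5 x -12.4 z 3.6
5 -1.5 x -12.0 z 4.7
6 -1.5 x -11.6 z 5.8
7 -1.5 x -11.1 z 6.8
8 -1.5 x -10.4 z 7.8
9 -1.5 x -9.7 z 8.8
10 -1.5 x -8.9 z 9.6
11 -1.5 x -8.1 z 10.4
12 -1.5 x -7.1 z 11.1
13 -1.5 x -6.1 z 11.7
14 -1.5 x -5.1 z 12.2
15 -1.5 x -4.0 z 12.6
16 -1.5 x -2.9 z 12.9
17 -1.5 x -1.7 z 13.1
18 -1.5 x -0.5 z 13.2
19 -1.5 x 0.6 z 13.2
20 -1.5 x 1.8 z 13.1
21 -1.5 x 2.9 z 12.9
22 -1.5 x 4.1 z 12.6
23 -1.5 x 5.1 z 12.2
```

carry_out(increments=[[0, -1.5, 0, -12.7, 0, -1.0, 0], [0, -1.5, 0, -12.8, 0, 0.1, 0], [0, -1.5, 0, -12.7, 0, 1.3, 0], [0, -1.5, 0, -12.6, 0, 2.5, 0], [0, -1.5, 0, -12.4, 0, 3.6, 0], [0, -1.5, 0, -12.0, 0, 4.7, 0], [0, -1.5, 0, -11.6, 0, 5.8, 0], [0, -1.5, 0, -11.1, 0, 6.8, 0], [0, 0, 0, 0, 0, 0, 0]])

```text
time: 6.22
ee_pos: [0.5145, -0.153, 0.1961]
tcp_rot: [0.0, 77.4, 1.7]
wrist_force: [50.1, -1.3, -21.6]
opening: 0.0109
```

```bash
cat > st.py <<'E'
from h import *
o=sensors.get_obs(); T=tcp(o); G=T[:3,3]-.019*T[:3,0]
print(o['time'],'TCP',T[:3,3].round(4),'x',T[:3,0].round(3),'z',T[:3,2].round(3),'F',np.round(o['wrist_force'],1),'M',np.round(o['torque'],2),'op',round(o['opening'],4))
ya=np.radians(1.35); X=np.array([np.cos(ya),np.sin(ya),0]); H=np.array([.6869,-.148,.145])
d=G-H; a=-d@X; print('G',G.round(4),'r',np.hypot(a,d[2]).round(4),'phi',np.degrees(np.arctan2(d[2],a)).round(2),'tilt',np.degrees(np.arctan2(T[:3,0]@X,-T[2,0])).round(2),'q',np.round(o['q'],1))
E
python3 st.py
```

```text
6.225 TCP [ 0.5145 -0.153   0.1961] x [ 0.219  0.006 -0.976] z [0.975 0.028 0.219] F [ 50.1  -1.3 -21.6] M [-0.28 -7.71 -0.25] op 0.0109
G [ 0.5104 -0.1531  0.2146] r 0.1898 phi 21.52 tilt 12.64 q [-18.9  -9.6  -9.   78.7   4.4  69.9]
```

```bash
python3 - <<'E'
from h import *
for n in ['side','wrist','top']:
    im=vision.camera(n)
    if n=='side': im=cv2.resize(im[60:260,200:400],None,fx=3,fy=3,interpolation=cv2.INTER_CUBIC)
    cv2.imwrite(f'pics/{n}4.png',im[:,:,::-1])
E
python3 st.py
```

```text
6.375 TCP [ 0.5142 -0.153   0.1955] x [ 0.217  0.006 -0.976] z [0.976 0.028 0.218] F [ 49.   -1.7 -21.1] M [-0.3  -7.61 -0.29] op 0.011
G [ 0.5101 -0.1531  0.2141] r 0.1899 phi 21.33 tilt 12.57 q [-18.9  -9.6  -9.1  78.7   4.4  69.9]
```

View pics/side4.png

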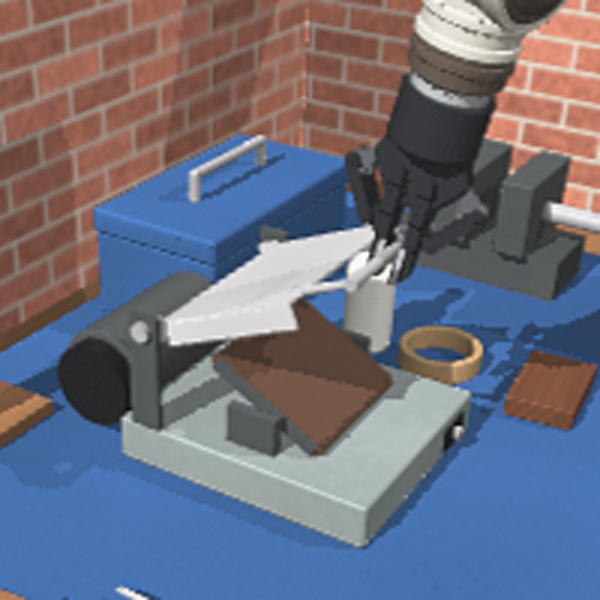

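View pics/wrist4.png

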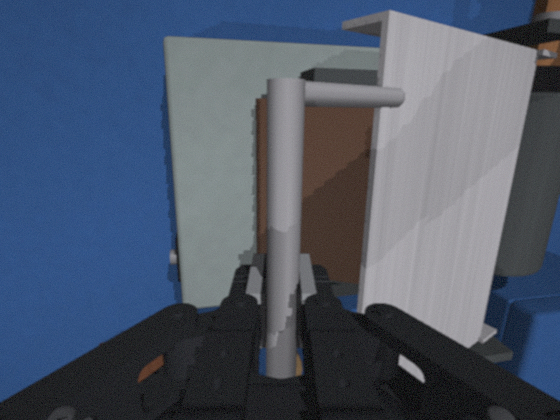

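carry_out(increments=[[0, 0, 0, 1.4, 0, 2.1, 0], [0, 0, 0, 1.4, 0, 2.1, 0], [0, 0, 0, 0, 0, 0, 0]])

```text
time: 6.75
ee_pos: [0.5135, -0.153, 0.1933]
tcp_rot: [0.0, 78.0, 1.5]
wrist_force: [10.0, -2.2, -4.8]
opening: 0.0108
```

```bash
python3 st.py
```

```text
6.75 TCP [ 0.5135 -0.153   0.1933] x [ 0.207  0.006 -0.978] z [0.978 0.026 0.207] F [10.  -2.2 -4.8] M [-0.26 -1.32 -0.21] op 0.0108
G [ 0.5096 -0.1531  0.2119] r 0.1896 phi 20.65 tilt 11.97 q [-18.8  -9.1  -8.8  79.1   4.1  70.1]
```

```bash
sed -i 's/19\*np/28*np/; /^rows/d' arc.py; sed -i 's/\.019/.028/' st.py; echo 'rows(22.9,77.9,16,12,34)' >> arc.py; python3 arc.py; python3 st.py
```

```text
0 -1.37 x -9.4 z 7.6
1 -1.38 x -8.8 z 8.4
2 -1.37 x -8.1 z 9.1
3 -1.38 x -7.4 z 9.8
4 -1.38 x -6.6 z 10.4
5 -1.38 x -5.7 z 10.9
6 -1.38 x -4.9 z 11.3
7 -1.38 x -4.0 z 11.7
8 -1.38 x -3.0 z 12.0
9 -1.38 x -2.1 z 12.2
10 -1.38 x -1.1 z 12.3
11 -1.38 x -0.1 z 12.4
12 -1.37 x 0.9 z 12.3
13 -1.38 x 1.9 z 12.2
14 -1.37 x 2.8 z 12.0
15 -1.38 x 3.8 z 11.7
6.75 TCP [ 0.5135 -0.153   0.1933] x [ 0.207  0.006 -0.978] z [0.978 0.026 0.207] F [10.  -2.2 -4.8] M [-0.26 -1.32 -0.21] op 0.0108
G [ 0.5077 -0.1531  0.2207] r 0.1946 phi 22.88 tilt 11.97 q [-18.8  -9.1  -8.8  79.1   4.1  70.1]
```

carry_out(increments=[[0, -1.4, 0, -9.1, 0, 8.2, 0], [0, -1.4, 0, -8.8, 0, 8.4, 0], [0, -1.4, 0, -8.1, 0, 9.1, 0], [0, -1.4, 0, -7.4, 0, 9.8, 0], [0, -1.4, 0, -6.6, 0, 10.4, 0], [0, -1.4, 0, -5.7, 0, 10.9, 0], [0, 0, 0, 0, 0, 0, 0]])

```text
time: 7.62
ee_pos: [0.5557, -0.1523, 0.2564]
tcp_rot: [-0.3, 69.4, 1.2]
wrist_force: [-8.0, -3.7, 8.0]
opening: 0.0105
```

```bash
python3 st.py
```

```text
7.625 TCP [ 0.5557 -0.1523  0.2564] x [ 0.351  0.007 -0.936] z [0.936 0.024 0.351] F [-8.  -3.7  8. ] M [-0.64  1.33 -0.32] op 0.0105
G [ 0.5458 -0.1525  0.2826] r 0.1971 phi 44.27 tilt 20.58 q [-18.7 -10.9  -5.3  76.2   6.9  71. ]
```

carry_out(increments=[[0, -1.4, 0, -5.8, 0, 10.9, 0], [0, -1.4, 0, -4.0, 0, 11.7, 0], [0, -1.4, 0, -3.0, 0, 12.0, 0], [0, -1.4, 0, -2.1, 0, 12.2, 0], [0, -1.4, 0, -1.1, 0, 12.3, 0], [0, -1.4, 0, -0.1, 0, 12.4, 0], [0, 0, 0, 0, 0, 0, 0]])

```text
time: 8.5
ee_pos: [0.6153, -0.1508, 0.2992]
tcp_rot: [-0.2, 61.1, 1.3]
wrist_force: [-0.4, -5.9, 1.8]
opening: 0.0111
```

```bash
python3 st.py; echo 'print();rows(65,86,8,29,35)' >> arc.py; python3 arc.py | tail -8
```

```text
8.5 TCP [ 0.6153 -0.1508  0.2992] x [ 0.484  0.011 -0.875] z [0.875 0.023 0.484] F [-0.4 -5.9  1.8] M [-0.85  0.4  -0.54] op 0.0111
G [ 0.6017 -0.1511  0.3237] r 0.198 phi 64.51 tilt 28.95 q [-17.9 -10.3  -2.8  69.9   9.2  72.9]
0 -0.75 x 0.8 z 9.3
1 -0.75 x 1.3 z 9.2
2 -0.75 x 1.9 z 9.1
3 -0.75 x 2.4 z 9.0
4 -0.75 x 2.9 z 8.8
5 -0.75 x 3.4 z 8.6
6 -0.75 x 3.9 z 8.4
7 -0.75 x 4.3 z 8.2
```

carry_out(increments=[[0, -0.7, 0, 0.8, -0.5, 9.3, 0], [0, -0.7, 0, 1.3, 0, 9.2, 0], [0, -0.7, 0, 1.9, 0, 9.1, 0], [0, -0.7, 0, 2.4, 0, 9.0, 0], [0, -0.7, 0, 2.9, 0, 8.8, 0], [0, 0, 0, 1.6, 0, 4.0, 0], [0, 0, 0, 0, 0, 0, 0]])

```text
time: 9.38
ee_pos: [0.6633, -0.1499, 0.3143]
tcp_rot: [-0.1, 57.6, 1.4]
wrist_force: [1.2, -5.6, 1.3]
opening: 0.011
```

```bash
python3 st.py
```

```text
9.375 TCP [ 0.6633 -0.1499  0.3143] x [ 0.535  0.013 -0.845] z [0.844 0.022 0.535] F [ 1.2 -5.6  1.3] M [-0.78  0.45 -0.64] op 0.011
G [ 0.6483 -0.1503  0.3379] r 0.1968 phi 78.68 tilt 32.38 q [-16.7  -7.    0.3  66.2   9.6  74.4]
```

carry_out(increments=[[0, 0, 0, 2.0, -0.5, 4.6, 0], [0, 0, 0, 2.1, 0, 4.5, 0], [0, 0, 0, 2.2, 0, 4.5, 0], [0, 0, 0, 1.1, 0, 2.2, 0], [0, 0, 0, 1.1, 0, 2.2, 0], [0, 0, 0, 0, 0, 0, 0]])

```text
time: 10.12
ee_pos: [0.6829, -0.1497, 0.3167]
tcp_rot: [-0.1, 57.6, 1.4]
wrist_force: [-1.8, -3.3, 2.1]
opening: 0.0107
```

```bash
python3 st.py
```

```text
10.125 TCP [ 0.6829 -0.1497  0.3167] x [ 0.535  0.014 -0.845] z [0.844 0.022 0.535] F [-1.8 -3.3  2.1] M [-0.61  0.76 -0.53] op 0.0107
G [ 0.668  -0.15    0.3403] r 0.1962 phi 84.45 tilt 32.37 q [-16.1  -4.4   2.9  66.2   9.3  75. ]
```

carry_out(increments=[[0, 0, 0, 0.7, 0, 1.3, 0], [0, 0, 0, 0.7, 0, 1.3, 0], [0, 0, 0, 0, 0, 0, 0]])

```text
time: 10.5
ee_pos: [0.6852, -0.1496, 0.3169]
tcp_rot: [-0.1, 57.7, 1.4]
wrist_force: [-8.3, -4.5, 3.9]
opening: 0.0106
```

```bash
python3 st.py
```

```text
10.5 TCP [ 0.6852 -0.1496  0.3169] x [ 0.534  0.013 -0.845] z [0.845 0.022 0.535] F [-8.3 -4.5  3.9] M [-0.59  1.51 -0.52] op 0.0106
G [ 0.6703 -0.15    0.3405] r 0.1962 phi 85.13 tilt 32.32 q [-16.1  -4.1   3.3  66.3   9.2  75. ]
```

carry_out(increments=[[0, 0, 0, 0.7, 0, 1.2, 0], [0, 0, 0, 0, 0, 0, 0]])

```text
time: 10.75
ee_pos: [0.6853, -0.1497, 0.3168]
tcp_rot: [-0.0, 57.8, 1.4]
wrist_force: [-19.0, -3.6, 8.0]
opening: 0.0109
```

```bash
python3 st.py
```

```text
10.75 TCP [ 0.6853 -0.1497  0.3168] x [ 0.533  0.013 -0.846] z [0.846 0.021 0.533] F [-19.   -3.6   8. ] M [-0.49  3.18 -0.42] op 0.0109
G [ 0.6704 -0.15    0.3405] r 0.1962 phi 85.17 tilt 32.2 q [-16.   -4.    3.4  66.4   9.2  75.1]
```

carry_out(increments=[[0, 0, 0, -0.9, 0, -1.6, 0], [0, 0, 0, 0, 0, 0, 0], [0, 0, 0, 0, 0, 0, 40], [0, 0, 0, 0, 0, 0, 40], [0, 0, 0, 0, 0, 0, 40], [0, 0, 0, -5, 0, 0, 40], [0, 0, 0, -15, 0, 0, 40], [0, 0, 0, -25, 0, 0, 40], [0, 0, 0, -25, 0, 0, 40], [0, 0, 0, 0, 0, 0, 40]])

```text
time: 12.0
ee_pos: [0.6478, -0.1506, 0.3788]
tcp_rot: [-0.2, 57.4, 1.3]
wrist_force: [-0.1, -0.2, 0.3]
opening: 0.0341
```

```bash
python3 st.py; python3 - <<'E'
from h import *
T=tcp(); np.save('w5.npy',T)
for n in ['wrist','side','top']:
    im=vision.camera(n); cv2.imwrite(f'pics/{n}5.png',im[:,:,::-1])
    if n=='side': im=cv2.resize(im[80:260,200:380],None,fx=3.3,fy=3.3,interpolation=cv2.INTER_CUBIC); cv2.imwrite(f'pics/{n}5z.png',im[:,:,::-1])
E
```

```text
12.0 TCP [ 0.6478 -0.1506  0.3788] x [ 0.538  0.013 -0.843] z [0.842 0.023 0.538] F [-0.1 -0.2  0.3] M [-0.08  0.45 -0.02] op 0.0341
G [ 0.6327 -0.1509  0.4024] r 0.263 phi 78.1 tilt 32.58 q [-17.3  -6.8   7.7  73.4   9.9  73.9]
```

View pics/side5z.png

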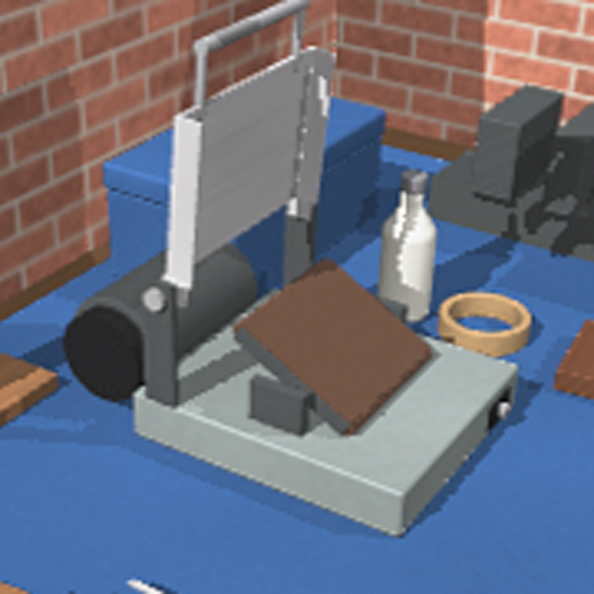

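View pics/top5.png

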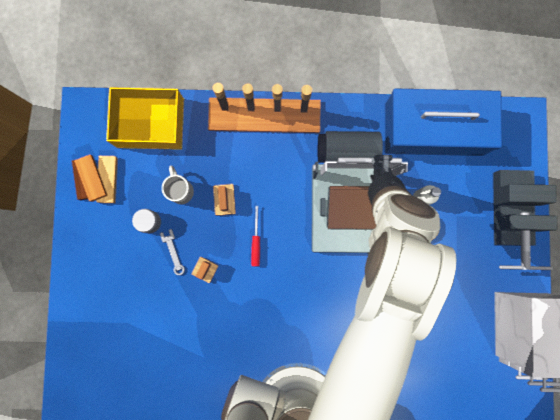

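View pics/wrist5.png

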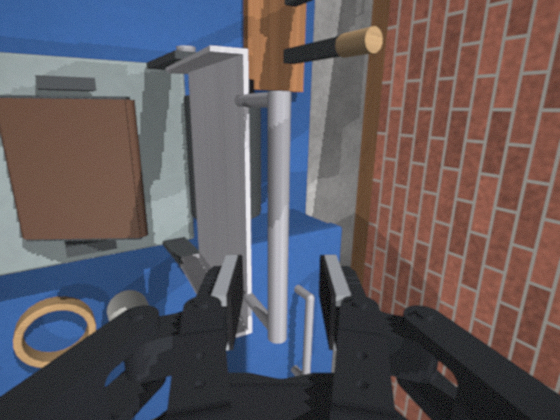

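carry_out(increments=[[0, 0, 0, -27, 0, -42, 40], [0, 0, 0, -27, 0, -42, 40], [0, 0, 0, -27, 0, -42, 40], [0, 8.1, 0, 0, 0, 0, 60], [0, 8.1, 0, 0, 0, 0, 60], [0, 8.1, 0, 0, 0, 0, 60], [0, 8.1, 0, 0, 0, 0, 60], [0, 0, 0, 0, 0, 0, 60]])

```text
time: 13.15
ee_pos: [0.5011, -0.1544, 0.3711]
tcp_rot: [164.8, 89.4, 166.4]
wrist_force: [0.4, -0.3, -1.1]
opening: 0.0513
```

carry_out(increments=[[-10.4, 0, 0, 0, 0, 0, 60], [-10.4, 0, 0, 0, 0, 0, 60], [-10.4, 0, 0, 0, 0, 0, 60], [-10.4, 0, 0, 0, 0, 0, 60], [-10.4, 0, 0, 0, 0, 0, 60], [-10.4, 0, 0, 0, 0, 0, 60], [-10.4, 0, 0, 0, 0, 0, 60], [-10.4, 0, 0, 0, 0, 0, 60], [-10.4, 0, 0, 0, 0, 0, 60], [0, 0, 0, 0, 0, 0, 60]])

```text
time: 14.4
ee_pos: [0.4977, -0.1542, 0.3768]
tcp_rot: [-110.0, 89.9, -15.0]
wrist_force: [0.7, -0.6, 0.1]
opening: 0.0511
```

```bash
python3 st.py; cat bl.py 2>/dev/null; cat > to.py <<'E'
from h import *
import sys
T=tcp(); tgt=np.array([float(a) for a in sys.argv[1:4]])
print('tool shift mm',(1000*T[:3,:3].T@(tgt-T[:3,3])).round(1),'jaw yaw',np.degrees(np.arctan2(T[1,2],T[0,2])).round(2))
E
python3 to.py .607 .2295 .13
```

```text
14.4 TCP [ 0.4977 -0.1542  0.3768] x [ 0.001 -0.    -1.   ] z [-0.088  0.996 -0.001] F [ 0.7 -0.6  0.1] M [ 0.   -0.03 -0.02] op 0.0511
G [ 0.4977 -0.1542  0.4048] r 0.3215 phi 53.91 tilt 0.08 q [-17.2   7.3  29.5 112.1   0.  -22.2]
tool shift mm [ 246.8 -142.2  372.8] jaw yaw 95.03
```

carry_out(increments=[[-0.4, 0, 0, 10, -12, 31, 60], [0, 0, 0, 20, -12, 31, 60], [0, 0, 0, 21, -12, 31, 60], [0, 0, 0, 21, -12, 31, 60], [0, 0, 0, 22, -12, 31, 60], [0, 0, 0, 22, -12, 31, 60], [0, 0, 0, 22, -12, 31, 60], [0, 0, 0, 22, -12, 31, 60], [0, 0, 0, 22, -12, 31, 60], [0, 0, 0, 22, -12, 31, 60], [0, 0, 0, 22, -11, 31, 60], [0, 0, 0, 21, -11, 31, 60]])

```text
time: 15.9
ee_pos: [0.6037, 0.2305, 0.1286]
tcp_rot: [5.6, 89.9, 100.8]
wrist_force: [1.0, 0.4, 0.3]
opening: 0.0514
```

```bash
python3 st.py; python3 - <<'E'
from h import *
T=tcp(); np.save('w6.npy',T)
for n in ['wrist','side','top']:
    im=vision.camera(n); cv2.imwrite(f'pics/{n}6.png',im[:,:,::-1])
    if n=='top': cv2.imwrite('pics/top6z.png',cv2.resize(im[130:270,300:420],None,fx=4,fy=4,interpolation=cv2.INTER_CUBIC)[:,:,::-1])
    if n=='side': cv2.imwrite('pics/side6z.png',cv2.resize(im[140:250,230:360],None,fx=5,fy=5,interpolation=cv2.INTER_CUBIC)[:,:,::-1])
K,E=cam('wrist',T)
ya=np.radians(5.4);c=np.array([.607,.2295,.062]);X=np.array([np.cos(ya),np.sin(ya),0]);Y=np.array([-X[1],X[0],0])
print(proj(K,E,[c+X*.035*a+Y*.011*b for a in(1,-1) for b in (1,-1)]))
E
python3 to.py .607 .2295 .021
```

```text
15.9 TCP [0.6037 0.2305 0.1286] x [-0.     0.001 -1.   ] z [-0.091  0.996  0.001] F [1.  0.4 0.3] M [ 0.04  0.02 -0.05] op 0.0514
G [0.6037 0.2304 0.1566] r 0.0751 phi 8.87 tilt -0.01 q [20.9 17.5 13.2 85.7  0.1 15.7]
[[295.91566758 278.75417138]
 [263.00006449 278.84294577]
 [297.09830399 175.55597038]
 [261.07548515 175.64471197]]
tool shift mm [106.5  -4.3  -1.2] jaw yaw 95.38
```

View pics/wrist6.png

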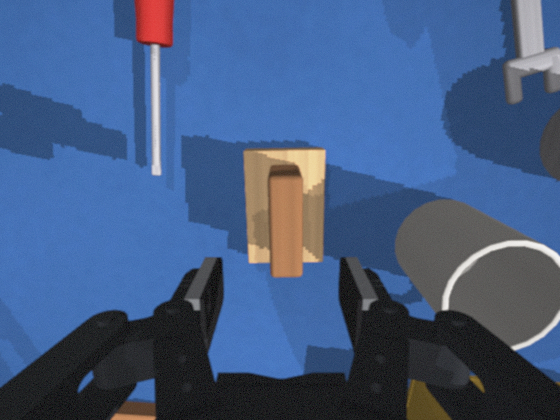

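View pics/top6z.png

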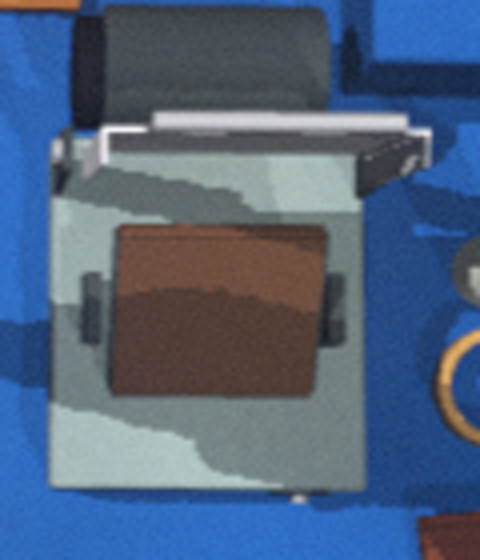

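View pics/side6z.png

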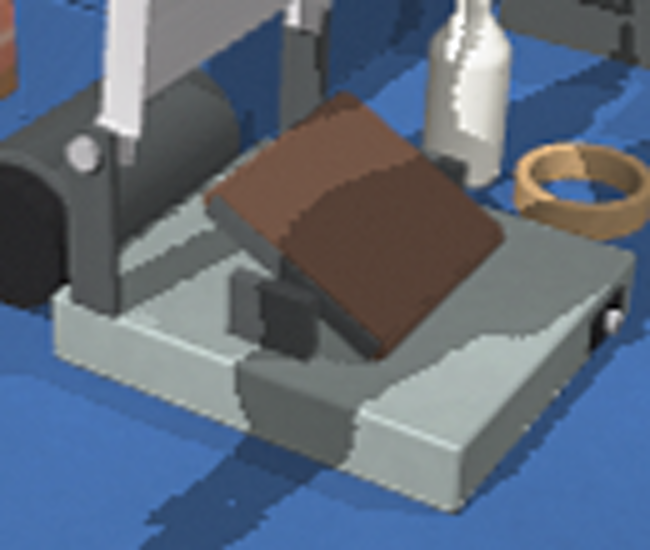

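```bash
cat > bed.py <<'E'
from h import *
def t(x,y): return rr('top',(300+x/4,130+y/4))
def s(x,y): return rr('side',(230+x/5,140+y/5))
P=[]
for n,a,b in [('RL',t(118,238),s(205,200)),('RR',t(327,239),s(343,93)),('FR',t(314,395),s(502,238)),('FL',t(110,393),s(380,353))]:
    p,r=tri([a,b]); P.append(p); print(n,p.round(4),np.round(r,4))
P=np.array(P); c=P.mean(0); print('c',c.round(4))
for i in range(4): print(np.linalg.norm(P[i]-P[i-1]).round(4))
x=(P[0]+P[1]-P[2]-P[3])/2; y=(P[0]+P[3]-P[1]-P[2])/2
print('x',x.round(4),'slope',np.degrees(np.arctan2(x[2],np.hypot(*x[:2]))),'yaw',np.degrees(np.arctan2(x[1],x[0])),'y',y.round(4),np.degrees(np.arctan2(-y[0],y[1])))
n=np.cross(x,y); n/=np.linalg.norm(n); print('n',n.round(4),np.degrees(np.arccos(n[2])))
for q in ['top','side']: print(q,'cam',ray(*cam(q),(280,210))[0].round(3))
E
python3 bed.py
```

```text
RL [ 0.6346 -0.0746  0.1079] [0.0025 0.0025]
RR [ 0.6361 -0.2218  0.1112] [0.0015 0.0015]
FR [ 0.5285 -0.2274  0.0446] [0.0003 0.0003]
FL [ 0.5262 -0.0778  0.0478] [0.0003 0.0003]
c [ 0.5814 -0.1504  0.0779]
0.1239
0.1472
0.1267
0.1496
x [0.108  0.0044 0.0633] slope 30.359897697230632 yaw 2.3422482518442793 y [-0.0019  0.1483 -0.    ] 0.7184737487080818
n [-0.5055 -0.0062  0.8628] 30.37007700585292
top cam [0.443 0.059 1.485]
side cam [0.131 0.677 0.633]
```

```bash
cat > chk.py <<'E'
from h import *
def t(x,y): return rr('top',(180+x/4,140+y/4))
def s(x,y): return rr('side',(170+x/4.5,240+y/4.5))
for n,a,b in [('far+y',t(156,184),s(90,88)),('far-y',t(182,182),s(113,67)),('near-y',t(188,278),s(228,108)),('near+y',t(162,281),s(205,128)),
  ('base far+y',t(135,183),s(58,170)),('base near+y',t(142,301),s(200,228)),('base near-y',t(220,296),s(272,165))]:
    p,r=tri([a,b]); print(n,p.round(4),np.round(r,4))
E
python3 chk.py
```

```text
far+y [0.6419 0.2421 0.0522] [0.0012 0.0012]
far-y [0.6441 0.2233 0.0512] [0.001 0.001]
near-y [0.5736 0.2166 0.0547] [0.0004 0.0004]
near+y [0.571  0.2354 0.0574] [0. 0.]
base far+y [0.6486 0.2637 0.0101] [0.0006 0.0006]
base near+y [0.5601 0.2556 0.0138] [0.0007 0.0007]
base near-y [0.565  0.1974 0.0057] [0.0004 0.0004]
```

```bash
python3 - <<'E'
import cv2
a=cv2.imread('pics/side5z.png'); 
im=cv2.imread('pics/top6.png'); cv2.imwrite('pics/top6h.png',cv2.resize(im[140:260,305:415],None,fx=5,fy=5,interpolation=cv2.INTER_LANCZOS4))
im=cv2.imread('pics/side6.png'); cv2.imwrite('pics/side6h.png',cv2.resize(im[60:190,225:345],None,fx=4.6,fy=4.6,interpolation=cv2.INTER_LANCZOS4))
E
```

```text
(no output)
```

View pics/top6h.png

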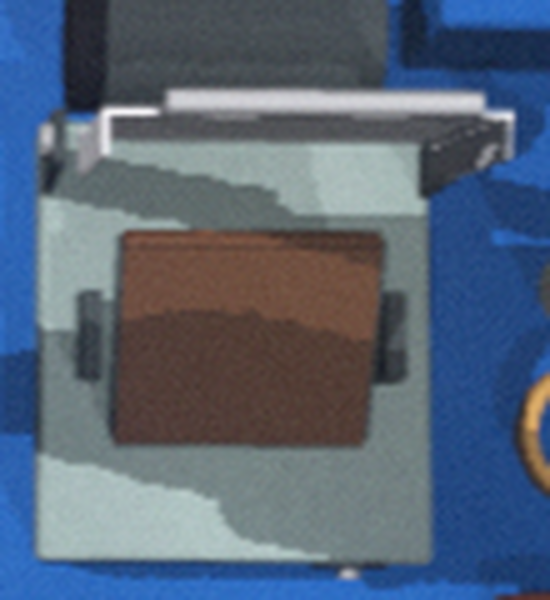

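View pics/side6h.png

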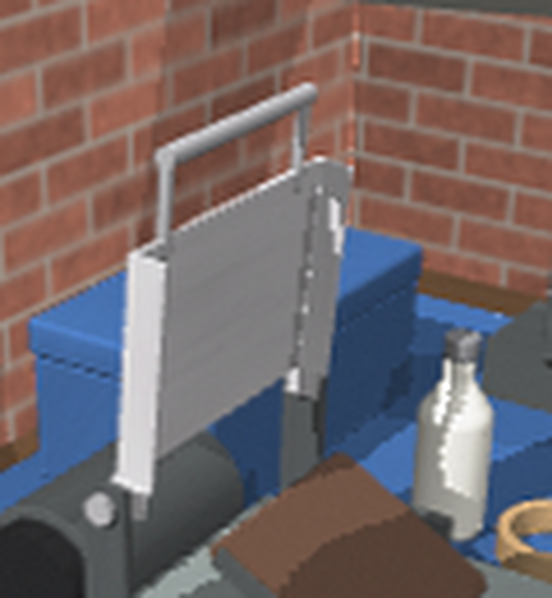

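```bash
cat > fit.py <<'E'
from h import *
from scipy.optimize import least_squares
Kt,Et=cam('top');Ks,Es=cam('side')
pts=[]  # world, side px
def add(tz,z,su): pts.append((onz(Kt,Et,tz,z),su))
b=lambda x,y:(180+x/4,140+y/4); c=lambda x,y:(170+x/4.5,240+y/4.5)
for (x,y),(u,v) in [((156,184),(90,88)),((182,182),(113,67)),((188,278),(228,108)),((162,281),(205,128))]: add(b(x,y),.062,c(u,v))
for (x,y),(u,v) in [((135,183),(58,170)),((142,301),(200,228)),((220,296),(272,165))]: add(b(x,y),.016,c(u,v))
# bar at stop: outer ends, top6h (305,140,/5), side6h (225,60,/4.6)
h=lambda x,y:(305+x/5,140+y/5); g=lambda x,y:(225+x/4.6,60+y/4.6)
add(h(166,99),.339,g(162,156)); add(h(484,101),.339,g(312,93))
# bar initial, z=.1235
add((329.5,239),.1235,(319.4,193)); add((383.3,238.8),.1235,(343.6,169.8))
W=np.array([p for p,_ in pts]);U=np.array([u for _,u in pts])
print(W.round(4))
def mk(p):
    E=Es.copy();E[:3,:3]=R.from_rotvec(p[:3]).as_matrix()@Es[:3,:3];E[:3,3]=Es[:3,3]+p[3:]
    return E
print('before',(proj(Ks,Es,W)-U).round(1).tolist())
f=lambda p:np.r_[(proj(Ks,mk(p),W)-U).ravel(),p[:3]/.01,p[3:]/.004]
s=least_squares(f,np.zeros(6)); print(np.degrees(s.x[:3]),s.x[3:]); print('after',(proj(Ks,mk(s.x),W)-U).round(1).tolist())
E2=mk(s.x); np.save('Es2.npy',E2)
P=[]
for n,a,q in [('RL',(329.8,189.2),(271,180)),('RR',(381,189.4),(298.6,158.6)),('FR',(378.2,228.8),(330.4,187.6)),('FL',(328.0,228.6),(306,210.6))]:
    p,r=tri([ray(Kt,Et,a),ray(Ks,E2,q)]);P.append(p);print(n,p.round(4),np.round(r,4))
P=np.array(P);print('c',P.mean(0).round(4))
for i in range(4): print(np.linalg.norm(P[i]-P[i-1]).round(4))
x=(P[0]+P[1]-P[2]-P[3])/2; y=(P[0]+P[3]-P[1]-P[2])/2
print('slope',np.degrees(np.arctan2(x[2],np.hypot(*x[:2]))),'yaw',np.degrees(np.arctan2(x[1],x[0])),np.degrees(np.arctan2(-y[0],y[1])),'y',y)
E
python3 fit.py
```

```text
[[ 0.6414  0.2416  0.062 ]
 [ 0.6433  0.2227  0.062 ]
 [ 0.5732  0.216   0.062 ]
 [ 0.5706  0.2348  0.062 ]
 [ 0.6482  0.2633  0.016 ]
 [ 0.5594  0.2549  0.016 ]
 [ 0.5645  0.1967  0.016 ]
 [ 0.6716 -0.0728  0.339 ]
 [ 0.6742 -0.2227  0.339 ]
 [ 0.4925 -0.0765  0.1235]
 [ 0.4966 -0.225   0.1235]]
before [[-0.7, -3.4], [-0.5, -3.7], [-0.1, -2.6], [0.2, -1.6], [-0.4, -2.0], [0.7, -0.8], [-0.0, -3.4], [-0.7, -0.6], [-1.8, -1.2], [-0.5, -2.4], [-1.0, -2.5]]
[ 0.02657779 -0.03688073 -0.10753664] [ 0.00071675 -0.00590976  0.00290665]
after [[-0.5, -1.2], [-0.3, -1.5], [0.1, -0.2], [0.5, 0.8], [-0.2, 0.3], [0.9, 1.7], [0.2, -1.1], [-0.0, 1.1], [-1.0, 0.3], [0.1, -0.4], [-0.2, -0.7]]
RL [ 0.6354 -0.0746  0.113 ] [0.0033 0.0033]
RR [ 0.6363 -0.2182  0.1177] [0.0017 0.0017]
FR [ 0.5288 -0.2247  0.0517] [0.0007 0.0007]
FL [ 0.5265 -0.078   0.0537] [0.0014 0.0014]
c [ 0.5817 -0.1489  0.084 ]
0.1241
0.1437
0.1263
0.1468
slope 30.060311402319083 yaw 2.6063448909843436 0.6327016896180231 y [-0.00160345  0.1451982  -0.00131759]
```

carry_out(increments=[[0, 0, 0, 12, -3.5, 1.5, 50], [0, 0, 0, 16, 0, 0, 50], [0, 0, 0, 16, 0, 0, 50], [0, 0, 0, 16, 0, 0, 50], [0, 0, 0, 16, 0, 0, 50], [0, 0, 0, 15, 0, 0, 50], [0, 0, 0, 10, 0, 0, 50], [0, 0, 0, 4, 0, 0, 50], [0, 0, 0, 0, 0, 0, 50]])

```text
time: 17.18
ee_pos: [0.607, 0.2314, 0.0239]
tcp_rot: [86.1, 89.9, -178.4]
wrist_force: [-0.6, 0.1, -0.0]
opening: 0.0425
```

```bash
python3 st.py; python3 - <<'E'
from h import *
im=vision.camera('wrist'); cv2.imwrite(f'pics/wrist7.png',im[:,:,::-1])
E
```

```text
17.175 TCP [0.607  0.2314 0.0239] x [-0.002 -0.    -1.   ] z [-0.096  0.995  0.   ] F [-0.6  0.1 -0. ] M [ 0.03  0.   -0.05] op 0.0425
G [0.607  0.2314 0.0519] r 0.117 phi -52.7 tilt -0.1 q [20.9 19.5  4.2 74.7  0.  15.3]
```

View pics/wrist7.png

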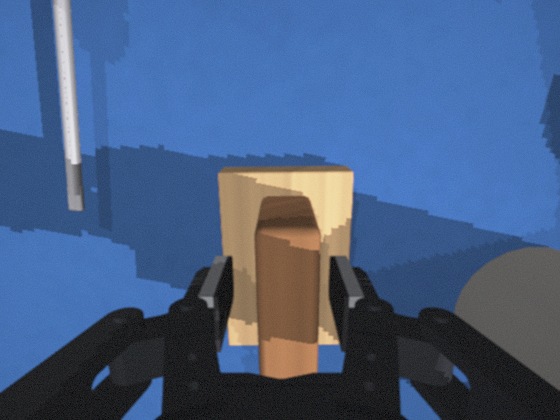

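carry_out(increments=[[0, 0, 0, 0, 0, 1.2, 30], [0, 0, 0, 0, 0, 0, 0], [0, 0, 0, 0, 0, 0, 0], [0, 0, 0, 0, 0, 0, 0], [0, 0, 0, 0, 0, 0, 0], [0, 0, 0, 0, 0, 0, 0]], squeeze=50)

```text
time: 17.98
ee_pos: [0.6072, 0.2328, 0.0246]
tcp_rot: [38.5, 90.0, 134.1]
wrist_force: [0.6, 0.6, 4.8]
opening: 0.0215
```

```bash
python3 st.py; python3 to.py 0.57 0.05 0.25
```

```text
17.975 TCP [0.6072 0.2328 0.0246] x [-0.001  0.001 -1.   ] z [-0.096  0.995  0.001] F [0.6 0.6 4.8] M [0.13 0.02 0.  ] op 0.0215
G [0.6072 0.2328 0.0526] r 0.1163 phi -52.58 tilt -0.03 q [21.  19.5  4.2 74.7  0.  15.4]
tool shift mm [-225.5   54.7 -178.3] jaw yaw 95.51
```

carry_out(increments=[[0, 0, 0, -8, 0, 0, 0], [0, 0, 0, -16, 0, 0, 0], [0, 0, 0, -26, 0, 0, 0], [0, 0, 0, -30, 0, 0, 0], [2, 0, 0, -30, 10, -10, 0], [2.1, 0, 0, -30, 10, -25, 0], [0, 0, 0, -30, 10, -35, 0], [0, 0, 0, -30, 10, -35, 0], [0, 0, 0, -25, 10, -35, 0], [0, 0, 0, 0, 5, -25, 0], [0, 0, 0, 0, 0, -13, 0], [0, 0, 0, 0, 0, 0, 0]])

```text
time: 19.48
ee_pos: [0.5583, 0.0519, 0.249]
tcp_rot: [87.1, 89.9, 178.4]
wrist_force: [0.9, -0.4, -0.3]
opening: 0.0219
```

```bash
python3 st.py; python3 - <<'E'
from h import *
T=tcp(); np.save('w8.npy',T)
im=vision.camera('wrist'); cv2.imwrite(f'pics/wrist8.png',im[:,:,::-1])
E
```

```text
19.475 TCP [0.5583 0.0519 0.249 ] x [-0.002  0.    -1.   ] z [-0.024  1.     0.   ] F [ 0.9 -0.4 -0.3] M [ 0.04 -0.01  0.01] op 0.0219
G [0.5583 0.0519 0.277 ] r 0.181 phi 46.83 tilt -0.11 q [ 5.3  7.  14.3 97.4  0.   4. ]
```

View pics/wrist8.png

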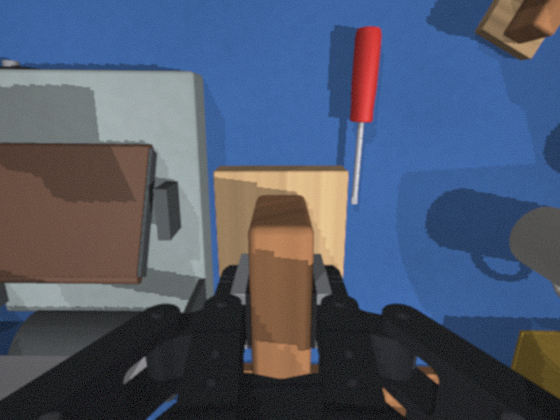

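carry_out(increments=[[0, 0, 0, -20, 5, -10, 0], [0, 0, 0, -30, 10, -16, 0], [0, 0, 0, -30, 5, -10, 0], [0, 0, 0, -5, 0, 0, 0], [0, 0, 0, 0, 0, 0, 0]])

```text
time: 20.15
ee_pos: [0.5397, 0.0166, 0.333]
tcp_rot: [84.9, 89.9, 176.3]
wrist_force: [0.7, 0.9, -2.0]
opening: 0.0216
```

```bash
python3 st.py; python3 - <<'E'
from h import *
T=tcp(); np.save('w9.npy',T)
im=vision.camera('wrist'); cv2.imwrite(f'pics/wrist9.png',im[:,:,::-1])
cv2.imwrite('pics/wrist9z.png',cv2.resize(im[90:300,0:230],None,fx=2.8,fy=2.8,interpolation=cv2.INTER_CUBIC)[:,:,::-1])
i8=cv2.imread('pics/wrist8.png'); cv2.imwrite('pics/wrist8z.png',cv2.resize(i8[110:310,0:220],None,fx=2.8,fy=2.8,interpolation=cv2.INTER_CUBIC))
E
```

```text
20.15 TCP [0.5397 0.0166 0.333 ] x [-0.002  0.    -1.   ] z [-0.025  1.     0.   ] F [ 0.7  0.9 -2. ] M [ 0.01 -0.02 -0.07] op 0.0216
G [0.5398 0.0166 0.361 ] r 0.2592 phi 56.46 tilt -0.14 q [  1.8   7.6  24.5 107.1   0.    0.3]
```

View pics/wrist9z.png

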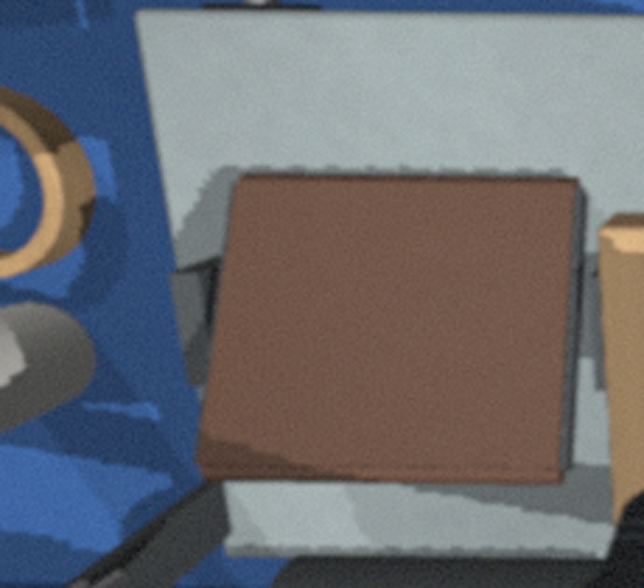

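View pics/wrist8z.png

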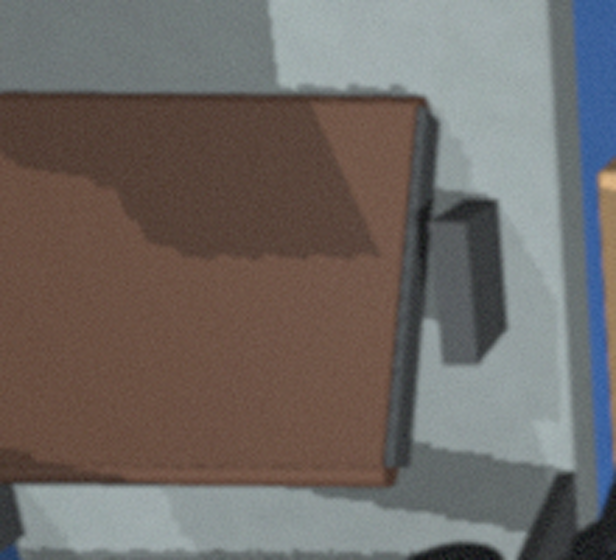

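```bash
cat > bedfit.py <<'E'
from h import *
from scipy.optimize import least_squares
K,_=cam('top')
views={}
w=lambda s,x0,y0:(lambda x,y:(x0+x/s,y0+y/s))
a=w(2.8,0,90); b=w(2.8,0,110)
# order: rear+y, rear-y, front-y, front+y
T9=np.load('w9.npy');T8=np.load('w8.npy')
views['w9']=(cam('wrist',T9),[a(563,470),a(203,466),a(237,178),a(577,181)])
views['w8']=(cam('wrist',T8),[b(388,467),None,None,b(425,99)])
views['top']=(cam('top'),[(329.8,189.2),(381,189.4),(378.2,228.8),(328.0,228.6)])
views['side']=(cam('side'),[(271,180),(298.6,158.6),(330.4,187.6),(306,210.6)])
S=np.array([[1,1],[1,-1],[-1,-1],[-1,1]])*[.06,.072]
def corners(p):
    Rm=R.from_euler('ZY',[p[3],-p[4]]).as_matrix(); return p[:3]+S@Rm[:,:2].T
def res(p,use,off=None):
    C=corners(p); r=[]
    for i,n in enumerate(use):
        (K,E),uv=views[n]; q=proj(K,E,C)
        o=p[5+2*i:7+2*i]
        for k in range(4):
            if uv[k] is not None: r+=list(q[k]-uv[k]-o)
    return np.r_[r,p[5:]/ (2.0)]
for use in (['w9'],['w9','w8'],['top'],['w9','w8','top'],['w9','w8','top','side']):
    s=least_squares(lambda p:res(p,use),np.r_[.585,-.15,.09,.02,.45,np.zeros(2*len(use))])
    print(use,s.x[:3].round(4),'yaw',np.degrees(s.x[3]).round(2),'slope',np.degrees(s.x[4]).round(2),'off',s.x[5:].round(1),'rms',np.sqrt(np.mean(s.fun**2)).round(2))
E
python3 bedfit.py
```

```text
['w9'] [ 0.5799 -0.1431  0.0911] yaw 0.88 slope 26.65 off [-0.   0.1] rms 0.24
['w9', 'w8'] [ 0.5788 -0.1423  0.0919] yaw 0.8 slope 27.62 off [ 0.3 -0.4 -0.4  0.5] rms 0.48
['top'] [ 0.5798 -0.1489  0.0898] yaw 1.2 slope 26.1 off [-0.  0.] rms 0.1
['w9', 'w8', 'top'] [ 0.579  -0.1427  0.0918] yaw 0.84 slope 27.55 off [ 0.  -0.3 -0.8  0.5 -1.9  0.1] rms 0.45
['w9', 'w8', 'top', 'side'] [ 0.5787 -0.1423  0.0917] yaw 0.85 slope 27.86 off [ 0.4 -0.6 -0.4  0.2 -2.1  0.3 -0.  -2.6] rms 0.61
```

carry_out(increments=[[0, 0, -6.9, 0, 0, 0, 0], [0, 0, -6.8, 0, 0, 0, 0], [0, 0, -6.8, 0, 0, 0, 0], [0, 0, -6.8, 0, 0, 0, 0], [0, 0, 0, 0, 0, 0, 0]])

```text
time: 20.82
ee_pos: [0.5373, 0.0163, 0.332]
tcp_rot: [-90.0, 62.9, 1.5]
wrist_force: [-0.7, -0.2, -0.8]
opening: 0.0215
```

```bash
python3 st.py; python3 to.py .5453 -.1455 .1575;  python3 to.py .499 -.1455 .2463
```

```text
20.825 TCP [0.5373 0.0163 0.332 ] x [ 0.456  0.012 -0.89 ] z [-0.025  1.     0.   ] F [-0.7 -0.2 -0.8] M [-0.04  0.48  0.04] op 0.0215
G [0.5246 0.0159 0.3569] r 0.2646 phi 53.22 tilt 27.11 q [  1.8 -21.2  -7.   77.1  -0.2   0.3]
tool shift mm [ 157.1   76.  -161.9] jaw yaw 91.45
tool shift mm [  57.    76.8 -160.7] jaw yaw 91.45
```

carry_out(increments=[[0, 0, 0, 9.5, 12.7, -26.9, 0], [0, 0, 0, 9.5, 12.7, -26.9, 0], [0, 0, 0, 9.5, 12.7, -26.9, 0], [0, 0, 0, 9.5, 12.7, -26.9, 0], [0, 0, 0, 9.5, 12.7, -26.9, 0], [0, 0, 0, 9.5, 12.7, -26.9, 0], [0, 0, 0, 20, 0, 0, 0], [0, 0, 0, 30, 0, 0, 0], [0, 0, 0, 30, 0, 0, 0], [0, 0, 0, 20, 0, 0, 0], [0, 0, 0, 0, 0, 0, 0]])

```text
time: 22.2
ee_pos: [0.5471, -0.1449, 0.1568]
tcp_rot: [-89.7, 63.1, 1.7]
wrist_force: [-0.6, 0.1, -0.8]
opening: 0.0214
```

```bash
python3 st.py; python3 to.py .5682 -.1455 .1131; python3 - <<'E'
from h import *
T=tcp(); np.save('w10.npy',T)
for n in ['wrist','side','top']:
    im=vision.camera(n); cv2.imwrite(f'pics/{n}10.png',im[:,:,::-1])
    if n=='side': cv2.imwrite('pics/side10z.png',cv2.resize(im[90:250,200:370],None,fx=3.7,fy=3.7,interpolation=cv2.INTER_CUBIC)[:,:,::-1])
E
```

```text
22.2 TCP [ 0.5471 -0.1449  0.1568] x [ 0.452  0.014 -0.892] z [-0.025  1.     0.002] F [-0.6  0.1 -0.8] M [-0.01  0.55 -0.  ] op 0.0214
G [ 0.5344 -0.1453  0.1818] r 0.1567 phi 13.57 tilt 26.86 q [-19.6 -19.1 -24.8  59.1   9.4 -18.9]
tool shift mm [48.5  0.9 -1.2] jaw yaw 91.44
```

View pics/wrist10.png

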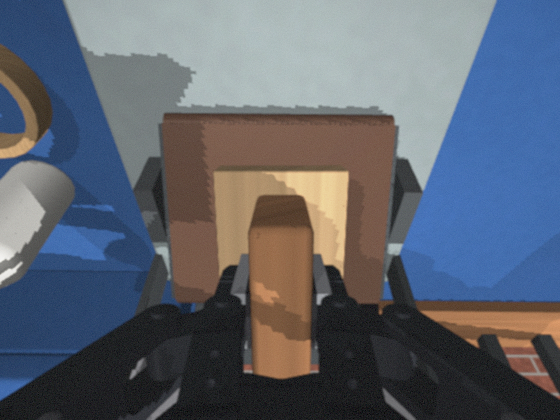

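View pics/side10z.png

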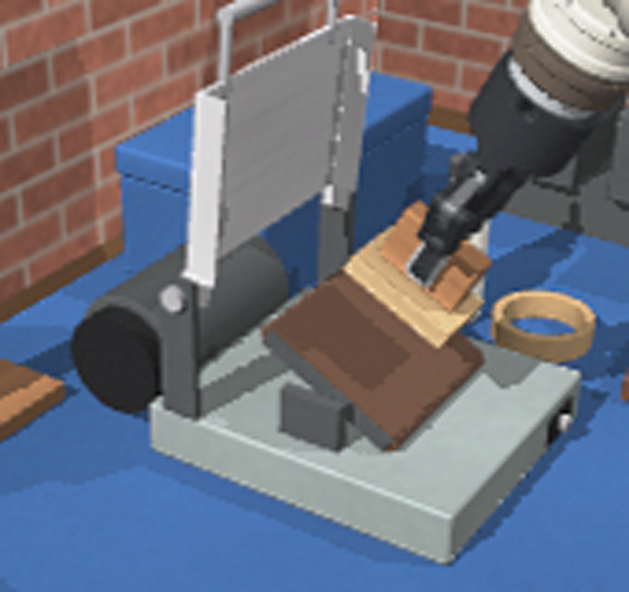

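```bash
python3 - <<'E'
import cv2
im=cv2.imread('pics/wrist10.png'); cv2.imwrite('pics/w10z.png',cv2.resize(im[95:315,150:410],None,fx=3,fy=2.7,interpolation=cv2.INTER_CUBIC))
E
cat >> bedfit.py <<'E'
print()
T10=np.load('w10.npy')
views['w10']=(cam('wrist',T10),[(383,303),(173,302),(163,114.5),(394,116)])
for use in (['w10'],['w9','w8','w10'],['w9','w8','w10','top','side']):
    s=least_squares(lambda p:res(p,use),np.r_[.585,-.15,.09,.02,.45,np.zeros(2*len(use))])
    print(use,s.x[:3].round(4),'yaw',np.degrees(s.x[3]).round(2),'slope',np.degrees(s.x[4]).round(2),'off',s.x[5:].round(1),'rms',np.sqrt(np.mean(s.fun**2)).round(2))
E
python3 bedfit.py
```

```text
['w9'] [ 0.5798 -0.143   0.0913] yaw 0.85 slope 26.65 off [-0.   0.1] rms 0.25
['w9', 'w8'] [ 0.5787 -0.1422  0.0921] yaw 0.77 slope 27.62 off [ 0.3 -0.4 -0.4  0.5] rms 0.49
['top'] [ 0.5798 -0.1489  0.0898] yaw 1.2 slope 26.1 off [-0.  0.] rms 0.1
['w9', 'w8', 'top'] [ 0.5789 -0.1426  0.092 ] yaw 0.81 slope 27.55 off [-0.  -0.3 -0.8  0.5 -2.   0.2] rms 0.45
['w9', 'w8', 'top', 'side'] [ 0.5785 -0.1422  0.0919] yaw 0.83 slope 27.86 off [ 0.3 -0.6 -0.4  0.3 -2.1  0.3  0.  -2.6] rms 0.61

['w10'] [ 0.5729 -0.1459  0.0896] yaw 1.03 slope 35.04 off [-0.  -1.1] rms 1.52
['w9', 'w8', 'w10'] [ 0.5749 -0.1437  0.0919] yaw 1.27 slope 31.92 off [-1.2 -3.  -2.4 -3.1  3.2  2.2] rms 1.72
['w9', 'w8', 'w10', 'top', 'side'] [ 0.5749 -0.1437  0.0918] yaw 1.25 slope 31.49 off [-1.2 -3.1 -2.3 -3.1  3.2  2.  -1.6  1.5  1.3 -2.5] rms 1.41
```

View pics/w10z.png

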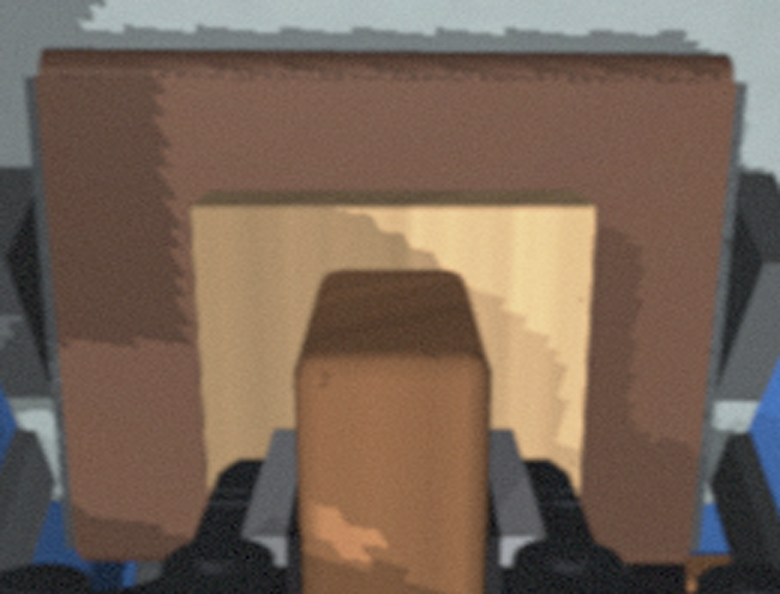

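```bash
sed -i "s/a(237,178),a(577,181)/a(236,184),a(577,187)/; s/b(425,99)/b(419,104)/; s/views\['w10'\]=.*/views['w10']=(cam('wrist',T10),[(380.7,301),(175.5,300.5),(162.7,121.5),(394.3,122)])/" bedfit.py; python3 bedfit.py
```

```text
['w9'] [ 0.5813 -0.1441  0.0889] yaw 0.96 slope 27.39 off [ 0.1 -0.2] rms 0.32
['w9', 'w8'] [ 0.5807 -0.1441  0.0889] yaw 0.97 slope 27.58 off [ 0.  -0.6  0.   0.4] rms 0.28
['top'] [ 0.5798 -0.1489  0.0898] yaw 1.2 slope 26.1 off [-0.  0.] rms 0.1
['w9', 'w8', 'top'] [ 0.5808 -0.1444  0.0888] yaw 0.97 slope 27.45 off [-0.3 -0.6 -0.3  0.3 -1.5 -0.3] rms 0.29
['w9', 'w8', 'top', 'side'] [ 0.5804 -0.144   0.0889] yaw 0.99 slope 27.83 off [ 0.1 -0.9  0.1  0.  -1.7 -0.2 -0.3 -2.1] rms 0.54

['w10'] [ 0.578  -0.1458  0.0884] yaw 1.19 slope 31.17 off [ 0.1 -0.5] rms 0.59
['w9', 'w8', 'w10'] [ 0.5788 -0.1447  0.0893] yaw 1.3 slope 29.85 off [-0.8 -1.8 -1.  -1.3  1.6  0.7] rms 0.75
['w9', 'w8', 'w10', 'top', 'side'] [ 0.5787 -0.1446  0.0892] yaw 1.27 slope 29.65 off [-0.7 -1.9 -0.9 -1.4  1.7  0.5 -1.4  0.3  0.3 -2.2] rms 0.73
```

carry_out(increments=[[0, 0, -1.0, 0, 0.5, -2, 0], [0, 0, 0, 12, 0, 0, 0], [0, 0, 0, 12, 0, 0, 0], [0, 0, 0, 10, 0, 0, 0], [0, 0, 0, 4, 0, 0, 0], [0, 0, 0, 0, 0, 0, 0]])

```text
time: 23.1
ee_pos: [0.5648, -0.1469, 0.1254]
tcp_rot: [-90.0, 61.8, 1.4]
wrist_force: [-0.5, -0.2, -1.2]
opening: 0.0215
```

```bash
python3 st.py; python3 to.py .5685 -.146 .1107
```

```text
23.1 TCP [ 0.5648 -0.1469  0.1254] x [ 0.472  0.012 -0.882] z [-0.025  1.     0.   ] F [-0.5 -0.2 -1.2] M [-0.02  0.49 -0.  ] op 0.0215
G [ 0.5516 -0.1472  0.15  ] r 0.1354 phi 2.13 tilt 28.16 q [-19.2 -17.4 -27.5  53.3   9.6 -18.4]
tool shift mm [14.7  3.6  0.8] jaw yaw 91.42
```

carry_out(increments=[[0, 0, 0, 3, 3, 0.5, 0], [0, 0, 0, 3, 0, 0, 0], [0, 0, 0, 2, 0, 0, 0], [0, 0, 0, 2, 0, 0, 0], [0, 0, 0, 0, 0, 0, 0]])

```text
time: 23.72
ee_pos: [0.5669, -0.1464, 0.1154]
tcp_rot: [-90.0, 61.8, 1.4]
wrist_force: [0.7, 0.2, -1.6]
opening: 0.0216
```

```bash
python3 st.py; python3 - <<'E'
from h import *
for n in ['wrist','side','top']:
    im=vision.camera(n)
    if n=='side': im=cv2.resize(im[130:250,230:360],None,fx=4.8,fy=4.8,interpolation=cv2.INTER_CUBIC)
    if n=='top': im=cv2.resize(im[130:270,300:420],None,fx=4,fy=4,interpolation=cv2.INTER_CUBIC)
    if n=='wrist': im=cv2.resize(im[95:315,150:410],None,fx=3,fy=2.7,interpolation=cv2.INTER_CUBIC)
    cv2.imwrite(f'pics/{n}11.png',im[:,:,::-1])
E
```

```text
23.725 TCP [ 0.5669 -0.1464  0.1154] x [ 0.472  0.012 -0.881] z [-0.025  1.     0.   ] F [ 0.7  0.2 -1.6] M [ 0.03  0.56 -0.03] op 0.0216
G [ 0.5537 -0.1468  0.1401] r 0.1333 phi -2.11 tilt 28.19 q [-19.1 -17.  -28.3  52.1   9.5 -18.3]
```

View pics/side11.png

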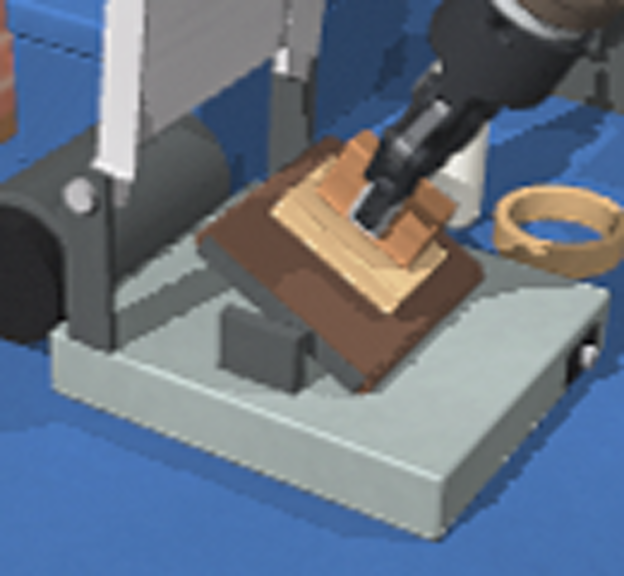

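View pics/wrist11.png

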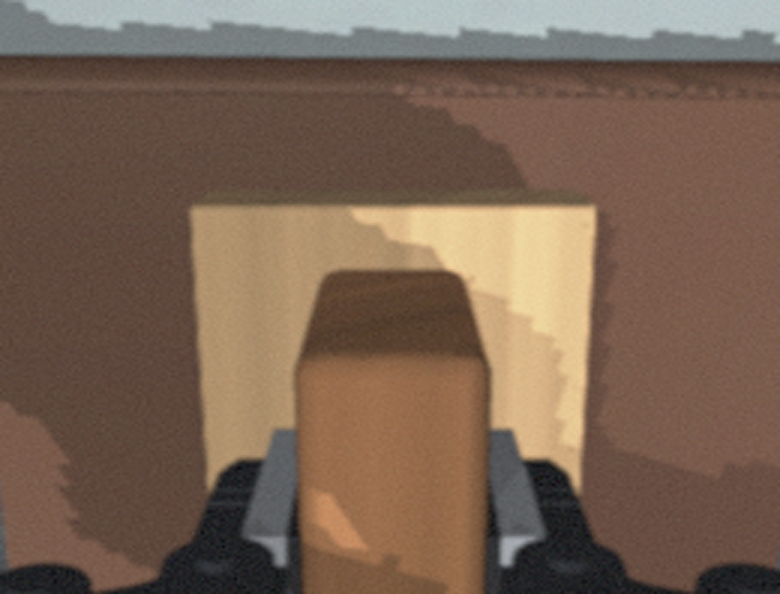

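View pics/top11.png

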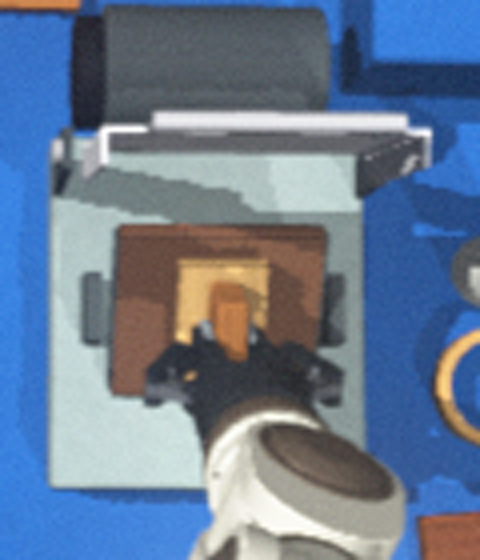

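carry_out(increments=[[0, 0, 0, 1, 0, 0, 0], [0, 0, 0, 1, 0, 0, 0], [0, 0, 0, 1, 0, 0, 0], [0, 0, 0, 0, 0, 0, 0]])

```text
time: 24.38
ee_pos: [0.5683, -0.1464, 0.1128]
tcp_rot: [-90.0, 61.8, 1.4]
wrist_force: [-0.5, -0.4, -1.5]
opening: 0.0212
```

```bash
python3 st.py
```

```text
24.375 TCP [ 0.5683 -0.1464  0.1128] x [ 0.472  0.012 -0.881] z [-0.025  1.     0.   ] F [-0.5 -0.4 -1.5] M [-0.06  0.51 -0.01] op 0.0212
G [ 0.5551 -0.1467  0.1375] r 0.132 phi -3.26 tilt 28.19 q [-19.  -16.8 -28.4  51.7   9.5 -18.2]
```

carry_out(increments=[[0, 0, 0, 0.7, 0, 0, 0], [0, 0, 0, 0.7, 0, 0, 0], [0, 0, 0, 0.6, 0, 0, 0], [0, 0, 0, 0, 0, 0, 0]])

```text
time: 24.88
ee_pos: [0.5692, -0.1464, 0.1115]
tcp_rot: [-90.0, 61.8, 1.4]
wrist_force: [-5.3, 0.4, 1.7]
opening: 0.0218
```

```bash
python3 st.py
```

```text
24.875 TCP [ 0.5692 -0.1464  0.1115] x [ 0.472  0.012 -0.881] z [-0.025  1.    -0.   ] F [-5.3  0.4  1.7] M [0.11 0.89 0.03] op 0.0218
G [ 0.5559 -0.1467  0.1362] r 0.1312 phi -3.85 tilt 28.2 q [-19.  -16.7 -28.5  51.5   9.5 -18.2]
```

carry_out(increments=[[0, 0, 0, 0.5, 0, 0, 0], [0, 0, 0, 0.5, 0, 0, 0], [0, 0, 0, 0, 0, 0, 0]])

```text
time: 25.25
ee_pos: [0.5693, -0.1464, 0.1114]
tcp_rot: [-90.0, 61.8, 1.4]
wrist_force: [-15.9, 1.9, 10.9]
opening: 0.022
```

```bash
cat > w.py <<'E'
from h import *
o=sensors.get_obs();T=tcp(o)
F=np.array(o['wrist_force'])-[-.3,-.1,-1.3]; M=np.array(o['torque'])-[-.01,.52,0]
f=T[:3,:3].T@F; m=T[:3,:3].T@M
print('f tool',f.round(1),'m tool',m.round(2),'py',((.179*f[1]-m[2])/f[0]*1000).round(1),'pz',((m[1]+.179*f[2])/f[0]*1000).round(1))
E
python3 st.py; python3 w.py
```

```text
25.25 TCP [ 0.5693 -0.1464  0.1114] x [ 0.472  0.011 -0.881] z [-0.024  1.    -0.   ] F [-15.9   1.9  10.9] M [0.28 1.74 0.09] op 0.022
G [ 0.556  -0.1467  0.1361] r 0.1311 phi -3.9 tilt 28.2 q [-19.  -16.6 -28.5  51.5   9.5 -18.1]
f tool [-18.1   8.    2.4] m tool [ 0.07 -0.33  1.21] py -11.7 pz -5.6
```

carry_out(increments=[[0, 0, -0.4, -0.2, 0.5, 0, 0], [0, 0, -0.4, -0.2, 0.3, 0.2, 0], [0, 0, 0, 0, 0, 0, 0]])

```text
time: 25.62
ee_pos: [0.5691, -0.1464, 0.1115]
tcp_rot: [-90.1, 60.9, 1.3]
wrist_force: [-3.8, 1.1, 6.7]
opening: 0.0212
```

```bash
sed -i 's/\.179/.231/g' w.py; python3 st.py; python3 w.py
```

```text
25.625 TCP [ 0.5691 -0.1464  0.1115] x [ 0.486  0.011 -0.874] z [-0.024  1.    -0.001] F [-3.8  1.1  6.7] M [ 0.03  0.93 -0.04] op 0.0212
G [ 0.5555 -0.1468  0.1359] r 0.1316 phi -3.95 tilt 29.1 q [-19.2 -17.4 -29.4  50.5   9.8 -18.2]
f tool [-8.7 -0.9  1.3] m tool [ 0.07 -0.03  0.41] py 69.9 pz -30.7
```

carry_out(increments=[[0, 0, 0.5, 0.2, 0, 0.2, 0], [0, 0, 0, 0, 0, 0, 0], [0, 0, 0, 0, 0, 0, 0]])

```text
time: 26.0
ee_pos: [0.5693, -0.1464, 0.1113]
tcp_rot: [-90.1, 61.4, 1.3]
wrist_force: [-5.7, 0.6, 7.3]
opening: 0.0216
```

```bash
python3 st.py; python3 w.py
```

```text
26.0 TCP [ 0.5693 -0.1464  0.1113] x [ 0.478  0.011 -0.878] z [-0.024  1.    -0.001] F [-5.7  0.6  7.3] M [-0.23  0.85 -0.12] op 0.0216
G [ 0.5559 -0.1467  0.1359] r 0.1312 phi -3.97 tilt 28.59 q [-19.  -17.  -28.9  51.    9.6 -18.1]
f tool [-10.2   0.6   0.8] m tool [0.   0.24 0.33] py 18.4 pz -42.4
```

```bash
cat > avg.py <<'E'
from h import *
Fs=[];Ms=[]
for i in range(8):
    im=vision.camera('side'); o=sensors.get_obs(); Fs.append(o['wrist_force']);Ms.append(o['torque'])
T=tcp(o); print(o['time'],'sd',np.std(Fs,0).round(2),np.std(Ms,0).round(3),'F',np.mean(Fs,0).round(2),'M',np.mean(Ms,0).round(3))
f=T[:3,:3].T@(np.mean(Fs,0)-[-.3,-.1,-1.3]); m=T[:3,:3].T@(np.mean(Ms,0)-[-.01,.53,0])
print('f',f.round(2),'m',m.round(3))
for L in(.179,.205,.231): print(L,'py',((L*f[1]-m[2])/f[0]*1000).round(1),'pz',((m[1]+L*f[2])/f[0]*1000).round(1))
E
python3 avg.py
```

```text
26.4 sd [0.22 0.45 0.49] [0.021 0.03  0.023] F [-5.19 -0.02  6.58] M [-0.167  0.786 -0.109]
f [-9.26  0.52  0.2 ] m [0.023 0.184 0.26 ]
0.179 py 18.1 pz -23.7
0.205 py 16.6 pz -24.2
0.231 py 15.2 pz -24.8
```

carry_out(increments=[[0, 0.5, 0.2, 0, 0, 0, 0], [0, 0, 0, 0, 0, 0, 0], [0, 0, 0, 0, 0, 0, 0]])

```text
time: 26.78
ee_pos: [0.5693, -0.1463, 0.1114]
tcp_rot: [-91.0, 61.6, 0.3]
wrist_force: [-6.6, -1.8, 7.2]
opening: 0.0217
```

```bash
python3 st.py; python3 avg.py
```

```text
26.775 TCP [ 0.5693 -0.1463  0.1114] x [ 0.476  0.002 -0.88 ] z [-0.02   1.    -0.008] F [-6.6 -1.8  7.2] M [0.1  0.64 0.11] op 0.0217
G [ 0.556  -0.1463  0.136 ] r 0.1311 phi -3.93 tilt 28.39 q [-18.7 -17.  -28.8  51.1   8.9 -17.8]
27.175 sd [0.52 0.44 0.33] [0.025 0.019 0.041] F [-6.61 -0.5   6.83] M [0.117 0.659 0.066]
f [-10.15   1.69  -0.34] m [ 0.002 -0.146  0.126]
0.179 py -17.3 pz 20.3
0.205 py -21.6 pz 21.2
0.231 py -26.0 pz 22.1
```

carry_out(increments=[[0, -0.25, -0.1, 0, 0, 0, 0], [0, 0, 0, 0, 0, 0, 0], [0, 0, 0, 0, 0, 0, 0]])

```text
time: 27.55
ee_pos: [0.5693, -0.1464, 0.1113]
tcp_rot: [-90.5, 61.5, 0.8]
wrist_force: [-5.8, -0.4, 6.0]
opening: 0.0216
```

```bash
python3 st.py; python3 avg.py; python3 - <<'E'
from h import *
for n in ['wrist','side','top']:
    im=vision.camera(n); cv2.imwrite(f'pics/{n}12full.png',im[:,:,::-1])
    if n=='side': im=cv2.resize(im[130:250,230:360],None,fx=4.8,fy=4.8,interpolation=cv2.INTER_CUBIC)
    if n=='top': im=cv2.resize(im[130:270,300:420],None,fx=4,fy=4,interpolation=cv2.INTER_CUBIC)
    if n=='wrist': im=cv2.resize(im[95:315,150:410],None,fx=3,fy=2.7,interpolation=cv2.INTER_CUBIC)
    cv2.imwrite(f'pics/{n}12.png',im[:,:,::-1])
E
```

```text
27.55 TCP [ 0.5693 -0.1464  0.1113] x [ 0.477  0.007 -0.879] z [-0.022  1.    -0.005] F [-5.8 -0.4  6. ] M [ 0.02  0.65 -0.04] op 0.0216
G [ 0.556  -0.1465  0.1359] r 0.1312 phi -3.98 tilt 28.49 q [-18.9 -17.  -28.9  51.    9.2 -18. ]
27.95 sd [0.41 0.63 0.41] [0.03  0.023 0.023] F [-5.53 -0.23  6.31] M [-0.006  0.63  -0.029]
f [-9.19  0.97 -0.05] m [0.028 0.008 0.1  ]
0.179 py -7.9 pz 0.1
0.205 py -10.6 pz 0.2
0.231 py -13.4 pz 0.3
```

View pics/side12.png

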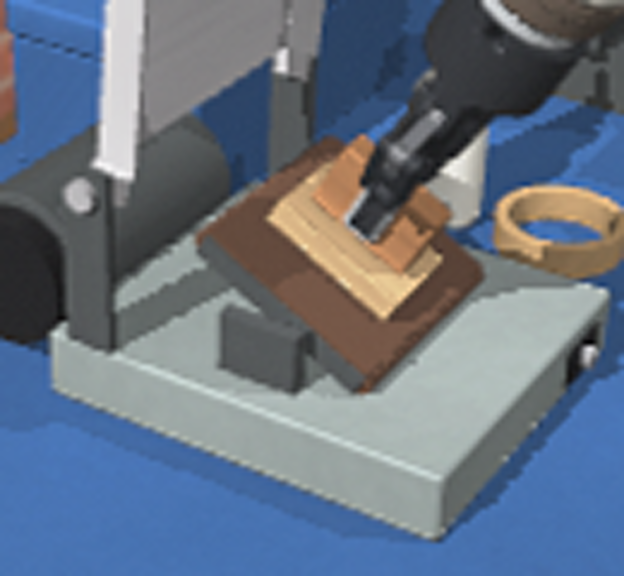

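View pics/wrist12full.png

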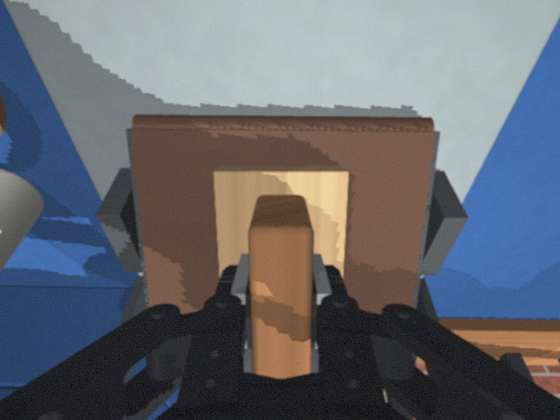

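View pics/side12full.png

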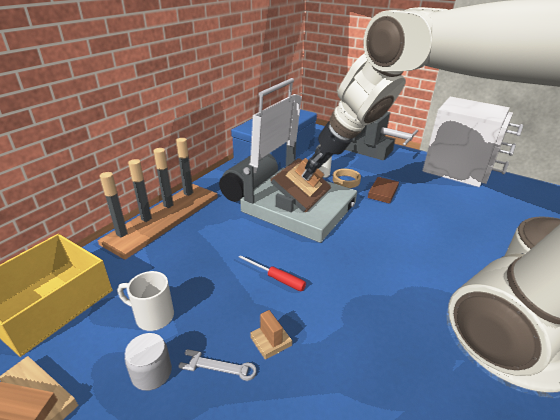

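View pics/top12.png

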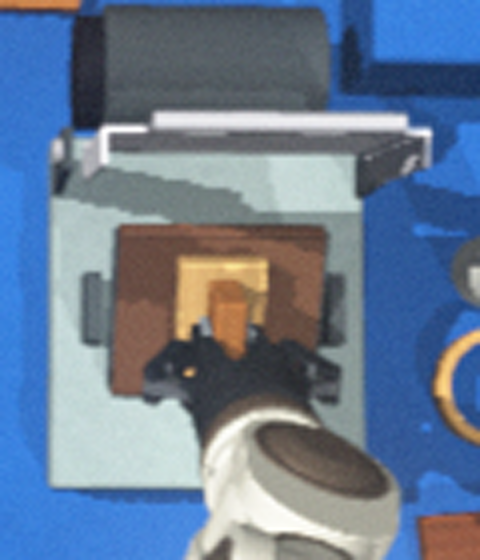

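```bash
python3 - <<'E'
from workcell import job_done
print(job_done())
E
python3 st.py
```

```text
the job is handed in; nothing more can be done
None
the job is handed in; nothing more can be done
```

The hood is up on its stop. The longer push block is on the middle of the sanding bed, rib running up the slope, and the arm is still gripping it and pushing lightly. I handed the job in at about 28 s of the 72 s allowed. No verdict came back.

**Hood:** I gripped the pull bar and swung the hood up slowly. At the end it stopped moving and the force rose from 8 to 19 N, at a hinge angle that matches the stop. I let go and backed off. The later pictures show it still upright.
- Early in the swing my estimate of the bar's height was about 9 mm low. The wrist force briefly reached about 54 N before I corrected the path. That is under the 120 N limit, but not as gentle as I intended.

**Block:** I gripped the longer one by its rib, with the opening reading 21.5 mm on the 22 mm rib.
- **Position:** the wrist and top views put it within about 2 mm of the bed's middle.
- **Flush fit:** the tool is tilted 28.5° to match the bed's slope. I trimmed the tilt until the pressure was centred: dead centre across the slope, and 8–13 mm uphill of centre along a 90 mm base. That should mean full contact, though I could not see the underside.
- **Push and grip:** the push is a steady 9 N, with the grip set to 50 N.

**Checks that disagreed:** the side camera read heights 5–10 mm low. The top and wrist cameras differed by about 5 mm across the bed, so I aimed between them. Camera estimates of the bed slope ran from 26° to 31°; I settled it by touch.

In the last pictures, the shorter block and the other things on the bench look undisturbed.

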